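Repack the alignment kit into its foam-lined case

TASK

Push the chrome lever over to raise the clear lid of the case fully, and with the lid up press the stepped wedge and the L-shaped bracket, in either order, fully home into their matching cutouts in the foam. Then push the lever back so that the lid is fully shut over them. Leave the other things on the shelf where they are.

Things in the scene. Friction and masses are not known exactly. Their poses are not given: they have to be found in the camera images.
- wedge: Tarnished copper-clad stepped wedge, 100 mm long (x), 0.2 to 0.4 kg. Origin on its underside at mid length; z up. x -50 to -20 mm: 40 mm wide (y), 28 high; x -20 to +18: 40 wide, 42 high (the block to grip, across y); x +18 to +50: a nose 24 wide, 20 high. Starts loose, flat on the shelf, its x axis within 1 rad of world x.
- bracket: Steel L-shaped bracket lying flat, 0.2 to 0.4 kg. Origin on its underside at the middle of the long limb; z up. Long limb x -45 to +45, y -15 to +15 mm; short limb x +15 to +45, y +15 to +55; both 16 high. An upright lug to grip across y: x -18 to +18, y -7 to +7, top 42 mm above the underside. Starts loose, flat, its x axis within 1 rad of world x.
- seat_wedge (a point): Cutout in the dark foam that matches the wedge. The point is on its pale floor, 20 mm above the shelf, where the wedge's origin comes when home; axes as the wedge's when home. 16 mm deep, 3.5 mm larger than the part on every side. Which of the two cutouts is nearer the robot varies.
- seat_bracket (a point): The L-shaped cutout that matches the bracket: point on its floor, 20 mm above the shelf, where the bracket's origin comes when home, axes as the bracket's when home; 16 mm deep, 3.5 mm larger on every side.
- foam_wedge: Fixed foam block round the wedge cutout, top 36 mm above the shelf; origin 20 mm below its seat point. Two sprung rounded lips, midway along the two long sides (x -16 to +16 mm), reach 1.5 mm inside the part's flanks just under the foam top: a part laid in stays up on them, about 14 mm too high, and takes some 10 N down to pass them; then it slides to the floor and stays.
- foam_bracket: Fixed foam block round the bracket cutout, made the same way, with two sprung lips on the sides of the long limb at x -16 to +16 mm; top 36 mm above the shelf; origin 20 mm below its seat point.
- case: Fixed aluminium case, 240 mm long (its x, within 0.12 rad of world x), 112 wide (y), walls 38 high. Origin under its centre, on the shelf. Lid hinge along its +y side: 60 mm from the centre line, 40 up. The lever's grey housing (30 x 50 mm, 56 high) stands beyond the near end on the hinge shaft, centred 185 mm to -x and 60 mm to +y of the centre.
- lid_cover (a joint): Clear acrylic cover, 240 x 120 mm and 32 mm tall, angle in rad: 0 shut, 1.9 fully raised, standing up and leaning away over the case's +y side. It is driven only through the lever (lid angle = 1.727 x lever angle) and stays where it is left.
- lever_arm (a joint): Chrome lever at the near end of the case, angle in rad: 0 (leans towards the case's -y side, lid shut) to 1.1 (leans as far to +y, lid fully raised), with stops at both ends. Axis parallel to the case's x, 45 mm above the shelf, 60 mm to +y of the case's centre line. It stays where it is left; pushing the knob sideways takes about 2 to 6 N.
- knob (a point): Centre of the lever's ball knob, 28 mm across, 95 mm from the lever's axis on a 10 mm round stalk. Its height is 126 mm at either end of the swing and 140 mm midway; between the ends it moves 99 mm along the case's y.
- bead_disc: Bystander: red acrylic disc 72 mm across, 12 mm high; origin under its centre.
- pin: Bystander: steel centring pin, 30 mm foot, standing 70 mm high; origin under its centre.
- tray: Bystander: white enamel tray, 110 x 170 mm, 22 mm high; origin under its centre.
- bottle: Bystander: bottle 60 mm across, 150 mm high; origin under its centre.
- mug: Bystander: mug 80 mm across, 90 mm high; origin under its centre.
- record_box: Bystander: cardboard box 100 x 70 x 40 mm; origin under its centre.
- bar_gauge: Bystander: straight aluminium bar 130 x 22 x 14 mm, belongs to neither cutout; origin under its centre.
There are look-alikes about, which are no part of the job. What is shaped like the wedge but turquoise is not meant.

How it is judged (in metres and radians):
On the way, in this order (a step that is already met when the one before it is completed fails the run):
1. the lid is fully raised with the lever (value of joint lid_cover above 1.7 rad), for 0.2 s.
2. wedge and bracket are both pressed home in their cutouts while the lid is still raised (horizontal distance between wedge and seat_wedge below 0.006 m and z of wedge in the frame of seat_wedge between -0.004 and 0.003 m and angle between the x axis of wedge and the x axis of seat_wedge, either way round below 0.12 rad and angle between the z axis of wedge and the z axis of seat_wedge, either way round below 0.06 rad and horizontal distance between bracket and seat_bracket below 0.006 m and z of bracket in the frame of seat_bracket between -0.004 and 0.003 m and angle between the x axis of bracket and the x axis of seat_bracket, either way round below 0.12 rad and angle between the z axis of bracket and the z axis of seat_bracket, either way round below 0.06 rad and value of joint lid_cover above 1.5 rad), for 0.2 s.
At the end, for the whole second after the job is handed in: Wedge and bracket both rest in their own cutouts, underside within 3 mm of the cutout floor, within 6 mm and 0.12 rad of their places, level within 0.06 rad and at rest, and the lid is shut (joint below 0.08 rad) (horizontal distance between wedge and seat_wedge below 0.006 m and z of wedge in the frame of seat_wedge between -0.004 and 0.003 m and angle between the x axis of wedge and the x axis of seat_wedge, either way round below 0.12 rad and angle between the z axis of wedge and the z axis of seat_wedge, either way round below 0.06 rad and horizontal distance between bracket and seat_bracket below 0.006 m and z of bracket in the frame of seat_bracket between -0.004 and 0.003 m and angle between the x axis of bracket and the x axis of seat_bracket, either way round below 0.12 rad and angle between the z axis of bracket and the z axis of seat_bracket, either way round below 0.06 rad and value of joint lid_cover below 0.08 rad and linear speed of each of wedge, bracket below 0.02 m/s); the robot touches nothing.
It fails at once if a bystander is moved more than 30 mm (distance of any of bead_disc, pin, tray, bottle, mug, record_box, bar_gauge from where it was at the start of the episode above 0.03 m).
It fails at once if a bystander is tipped over (angle between any of bead_disc, pin, tray, bottle, mug, record_box, bar_gauge's own z axis and vertical above 0.5 rad).
It also fails if it takes over 72 s, if anything falls off the work surface, if the arm or the gripper's body presses on something with over 40 N, if the wrist force passes 120 N, or if a joint passes its speed limit or range.

ROBOT

A 7-joint arm with a two-finger parallel gripper is mounted at the origin on the work surface. World frame = base frame: x ahead of the robot, y to its left, z up, the work surface at z = 0. Lengths are in mm, angles in rad, forces in N, time in s.
With the tool pointing down it reaches from about 425 to 875 mm from the base axis. Payload 8.4 kg.
Tool frame: the origin (TCP) lies midway between the tips of the shut fingers; the grasp point (between the pads) lies behind it (env.hold_point_z is the z of the grasp point in the tool frame, in mm); z points along the fingers, y is the direction in which the jaws open and shut (so a half turn about z gives the same grasp; the last joint's range is limited). The gripper opens to 85 mm and grips with 20 to 120 N. Pads are 22 mm wide; open, the fingers measure 114 mm over their backs; the gripper's body (76 mm by 85 mm) begins 54 mm behind the grasp point. The pads swing forward as they close: fully open they stand 13 mm farther back than shut.
Start: joints at [1.146, 0.333, 0.04, 1.465, -0.013, 1.343, -0.059], TCP at [208.02, -615.784, 209.008] pointing down, gripper open.
Joint ranges: [-2.58, 2.58], [-0.38, 2.09], [-1.3, 1.39], [0.25, 2.4], [-1.5, 4.64], [0.08, 2.09], [-2.65, 2.65]. Speed limits (rad/s): [2.22, 2.22, 2.79, 2.79, 3.14, 3.14, 3.14].

INTERFACE

Orientations are given as a 3x3 rotation matrix whose columns are the frame's x, y, z axes.
In Python, from workcell import env gives the robot as it stands. The module is installed in compiled form; this text tells all that it offers.
- The arm moves only by the tool drive_tool, never from a script. Its arguments are lists of equal length, an entry for each row: "xyz": the shift along the tool's x, y, z in units of 30 mm (1.0 is 30 mm), a list of three; "delta_rot": the turn, a rotation vector about the tool's x, y, z in units of 6 degrees (1.0 is 6 degrees), a list of three; "grip": the gripper's target within -1 to 1 (fully open at 1, half-way at 0, shut at -1). In form: {"xyz": [[tx, ty, tz], ...], "delta_rot": [[wx, wy, wz], ...], "grip": [grip, ...]}. A call has 1 to 5 rows; each row shifts and turns the commanded pose from where the row before left it, along the tool's axes as they then stand; what a row does not reach is not made up. A row lasts 1/8 s, in which the tool goes at most 62.5 mm and 10.7 degrees, less where a joint would pass 70% of its speed; a pose out of reach is approached as far as the arm can. A call is refused whole if a number of a shift passes 1 or a number of a turn 1, either way. A call with a gripper value outside its range is refused whole. The fingers move at their own pace and stop on an object; "force" is the grip in N (left out, the last holds). Time passes only in rows, so rows that do not move let the fingers close. It gives the time, the measured TCP pose, the force and the opening at its end, in the units of the state.
- env.read_state(): the state, without advancing time (a new reading comes with each control period).
- env.camera(name): name is "scene" or "top" or "wrist"; returns (picture, depth): 400x640x3 uint8, blue, green, red; 400x640 float32, mm along the optical axis (not along the pixel's ray), 0 where there is no reading.
- env.camera_params(name): a dict with "vfov" (degrees; the focal length in pixels is half the picture's height over the tangent of half this angle, whatever the lens; pixels are square), "cx", "cy" (the principal point, pixels), "xyz" and "orientation" of the camera in the world. Camera axes: x right, y down, z forward; pixel columns grow to the right and rows downward; lengths in mm; the calibration is good to about 2 mm. A picture is of the moment at which its call begins: read the wrist's pose just before it. camera_params takes no time and is no camera call; for the wrist camera it gives the pose at the moment of the call.
- env.close_job(): hands the job in, once; it reports no verdict.
The state is a dict: "time_s": time; "joint_pos": joint angles; "dq": joint speeds; "tau": joint torques, N m; "position": TCP position; "orientation": TCP orientation; "force": force on the tool from outside, world axes, zero at the start; "torque": the same for the moment, N m; "width": opening from 0.0 (shut) to 1.0 (fully open).
Only numpy, scipy, OpenCV 4.12 (cv2) and the standard library are available. Lean on these libraries where they do the work, as an engineer would, in place of code of your own. Each camera call takes 0.05 s, during which the arm holds its last target. There are 200 camera calls.

## Working session

There is one attempt and no reset: what is moved stays moved. The work goes in short steps, Python scripts to look and compute and a tool call to move; the robot and the scene stay as the last step left them, time stands still between calls to the robot, and variables do not carry over. Pictures are saved under pics/ and viewed, about 8 in all and at most 12, crops included, and the job is handed in when it is done.

Besides the shell and the picture viewer there is one more tool, called after ">>>" by a JSON object that holds its "api" and its "payload". drive_tool: Moves the arm, as the interface text tells. Its arguments: {"type":"object","properties":{"xyz":{"type":"array","items":{"type":"array","items":{"type":"number"}}},"delta_rot":{"type":"array","items":{"type":"array","items":{"type":"number"}}},"grip":{"type":"array","items":{"type":"number"}},"force":{"type":"number"}},"required":["xyz","delta_rot","grip"]}

```bash
mkdir -p pics
cat > h.py <<'E'
import numpy as np, cv2
from workcell import env
def snap(n):
    p=env.camera_params(n); im,d=env.camera(n); return im,d,p
def pts(d,p):
    h,w=d.shape; f=h/2/np.tan(np.radians(p["vfov"])/2)
    v,u=np.mgrid[:h,:w]
    c=np.stack([(u-p["cx"])/f*d,(v-p["cy"])/f*d,d],-1)
    return c@np.array(p["orientation"]).T+np.array(p["xyz"])
def ray(p,u,v,z):
    f=200/np.tan(np.radians(p["vfov"])/2)
    r=np.array(p["orientation"])@np.array([(u-p["cx"])/f,(v-p["cy"])/f,1]); o=np.array(p["xyz"])
    return o+r*(z-o[2])/r[2]
E
python3 - <<'E'
from h import *
print(env.hold_point_z, env.read_state())
for n in ("top","scene"):
    im,d,p=snap(n); print(n,p); cv2.imwrite(f"pics/{n}0.png",im); np.savez(f"{n}0.npz",im=im,d=d,**p)
E
```

```text
-18.700000000000003 {'time_s': 0.0, 'joint_pos': array([ 1.14584029,  0.33391544,  0.03981284,  1.46628288, -0.01339129,
        1.34327573, -0.05848367]), 'dq': array([-0.00038119,  0.00070074,  0.00057443,  0.00037521,  0.00102255,
        0.00164773, -0.00030473]), 'tau': array([-1.12521004e-03, -6.58557987e+01,  1.36486664e+00, -4.05564165e+01,
        1.68680999e-02,  1.24051538e-02,  2.76709693e-05]), 'position': array([ 207.86296779, -615.35008795,  208.11182308]), 'orientation': array([[ 9.47390283e-01,  3.20080116e-01, -6.09728110e-04],
       [ 3.20080681e-01, -9.47389105e-01,  1.49674232e-03],
       [-9.85723136e-05, -1.61316132e-03, -9.99998694e-01]]), 'force': array([0.36505062, 0.72559015, 0.15761023]), 'torque': array([ 0.05945907, -0.01052599,  0.03247482]), 'width': 0.9980914076788521}
top {'vfov': 51.68559344307745, 'cx': 325.47950877859273, 'cy': 197.03494421211036, 'xyz': array([ 354.69974821, -131.48653326, 1216.40471552]), 'orientation': array([[-0.00331112, -0.98233281,  0.18711301],
       [-0.99997964,  0.00427313,  0.00473825],
       [-0.0054541 , -0.18709351, -0.98232697]])}
scene {'vfov': 48.88503499608976, 'cx': 317.65273019821234, 'cy': 200.0766481044783, 'xyz': array([1287.47948383, -525.81228387,  835.12919179]), 'orientation': array([[ 0.45741074,  0.5895271 , -0.66575762],
       [ 0.88908685, -0.28859836,  0.35529644],
       [ 0.01732032, -0.75443275, -0.65614878]])}
```

View pics/top0.png

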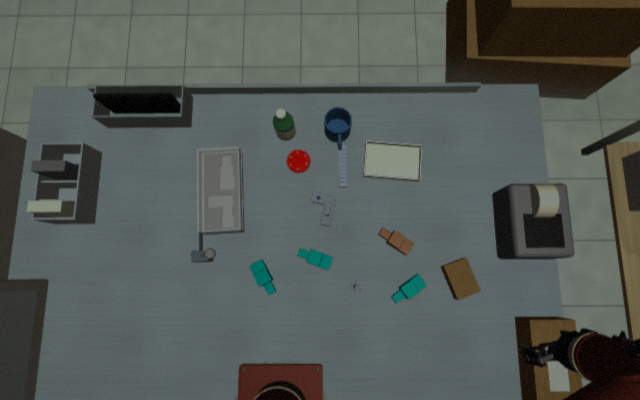

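View pics/scene0.png

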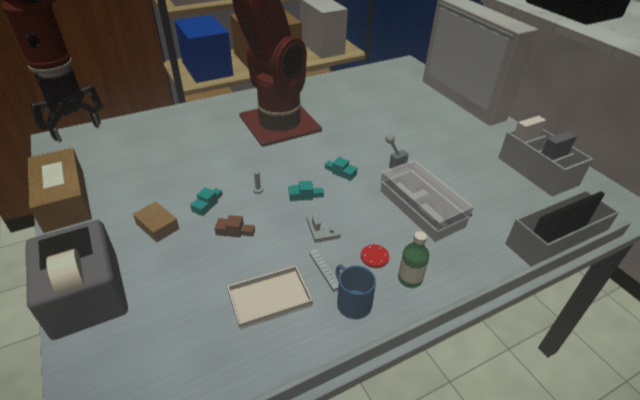

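The copper-brown wedge is at top (396,240). The turquoise look-alikes are at (262,276), (316,259) and (408,289). The bracket is at (324,205) and the straight bar at (342,168). The case is at (219,190), with the lever housing at (202,256) and the knob at (210,253). Next I'll confirm these in an enlarged crop and measure.

Run:
```python
from h import *
z=np.load("top0.npz"); P=pts(z["d"],z); im=z["im"]
cv2.imwrite("pics/crop1.png",cv2.convertScaleAbs(cv2.resize(im[140:300,190:425],None,fx=3.3,fy=3.3,interpolation=cv2.INTER_CUBIC),alpha=1.5))
s=np.load("scene0.npz"); S=pts(s["d"],s)
hsv=cv2.cvtColor(im,cv2.COLOR_BGR2HSV)
for n,(u0,u1,v0,v1) in dict(wedge=(370,420,222,260),bracket=(305,340,186,230),knob=(195,222,240,268),case=(190,250,140,240)).items():
    q=P[v0:v1,u0:u1].reshape(-1,3)
    print(n,np.percentile(q[:,2],[1,25,50,75,99]).round())
    m=q[:,2]>(8 if n!="knob" else 100)
    q=q[m]; r=cv2.minAreaRect(q[:,:2].astype(np.float32)); print(len(q),q.mean(0).round(1),r)
    for a,b in ((30,50),):
        k=q[(q[:,2]>a)&(q[:,2]<b)]
        if n in("wedge","bracket") and len(k): print(" top",len(k),k.mean(0).round(1),cv2.minAreaRect(k[:,:2].astype(np.float32)))
# scene-view check
for n,(u0,u1,v0,v1) in dict(wedge=(210,260,212,242),bracket=(302,345,210,245),knob=(384,398,133,146)).items():
    q=S[v0:v1,u0:u1].reshape(-1,3); t=25 if n!="knob" else 95
    k=q[(q[:,2]>t)]; print("scene",n,len(k),k.mean(0).round(1),k.max(0).round(1))
w=env.camera_params("wrist");print(w)
```

```text
wedge [-6. -2.  0.  6. 44.]
468 [ 449.7 -324.7   53.2] ((431.65972900390625, -245.4766082763672), (92.54405212402344, 259.04034423828125), 14.365460395812988)
 top 206 [ 453.6 -327.2   39.9] ((447.7340393066406, -337.26361083984375), (64.06800079345703, 39.748775482177734), 56.12720489501953)
bracket [-6. -2.  0. 13. 44.]
457 [ 551.  -123.6   39.6] ((490.99395751953125, -110.6112060546875), (77.39916229248047, 264.68255615234375), 82.40785217285156)
 top 64 [ 543.8 -132.    40.4] ((544.4351196289062, -131.8168182373047), (14.187688827514648, 36.43222427368164), 77.55029296875)
knob [ -6.  -1.   1.  53. 140.]
92 [410.3 165.3 169.6] ((390.70343017578125, 27.75811767578125), (325.58099365234375, 24.84940528869629), 81.62471771240234)
case [-5.  1. 71. 73. 78.]
3937 [589.7 173.1  77.6] ((493.8271179199219, 112.18453979492188), (507.8209533691406, 238.84291076660156), 35.08624267578125)
scene wedge 324 [ 464.  -341.    42.1] [1287.5 -304.4  835.1]
scene bracket 87 [ 601.6 -164.4   92.1] [1287.5 -125.9  835.1]
scene knob 81 [430.4 163.5 134.5] [1287.5  193.3  835.1]
{'vfov': 60.635387631709705, 'cx': 317.31505752237604, 'cy': 200.14524025793392, 'xyz': array([ 284.25712389, -589.46678557,  372.74218819]), 'orientation': array([[ 0.31984429, -0.89899509, -0.29917798],
       [-0.94746878, -0.30401197, -0.0993964 ],
       [-0.00159681,  0.31525316, -0.94900627]])}
```

View pics/crop1.png

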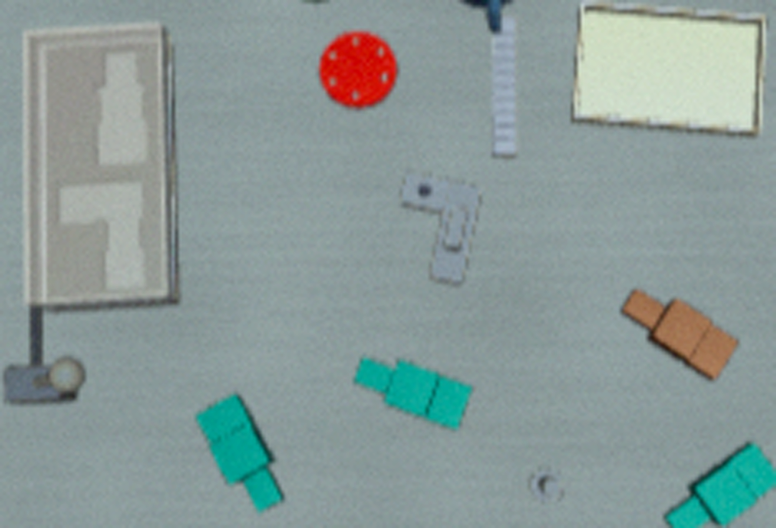

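The crop confirms it: only the piece at crop (683,335) is copper, and it is stepped with its nose toward the upper left. The L-shaped part with the lug at crop (447,225) is the bracket. The cutouts show through the lid: wedge far at crop (123,110), nose away, and bracket near at crop (115,230). Now the numbers.

```bash
cat >> h.py <<'E'
def R(q): 
    (c,(a,b),t)=cv2.minAreaRect(q[:,:2].astype(np.float32)); t=np.radians(t)
    if b>a: a,b,t=b,a,t+np.pi/2
    t=(t+np.pi/2)%np.pi-np.pi/2
    return np.round(c,1),np.round((a,b),1),round(t,3)
def sel(P,d,box,lo,hi,mask=None):
    u0,u1,v0,v1=box; q=P[v0:v1,u0:u1]; m=(d[v0:v1,u0:u1]>0)&(q[...,2]>lo)&(q[...,2]<hi)
    if mask is not None: m&=mask[v0:v1,u0:u1]
    return q[m]
E
python3 - <<'E'
from h import *
z=np.load("top0.npz"); P=pts(z["d"],z); d=z["d"]
s=np.load("scene0.npz"); S=pts(s["d"],s)
for n,b,lo,hi in (("wedge",(370,420,222,260),8,60),("wtop",(370,420,222,260),35,60),("brk",(305,340,186,230),8,60),("lug",(305,340,186,230),30,60),("knob",(195,222,240,268),118,150),("hous",(185,222,240,268),45,65),("lid",(185,255,140,245),60,90)):
    q=sel(P,d,b,lo,hi); print(n,len(q),q.mean(0).round(1),np.percentile(q[:,2],[5,50,95]).round(),R(q))
for n,b,lo in (("wtop",(205,265,205,245),33),("lug",(302,345,208,245),30),("knob",(380,402,130,150),110)):
    q=sel(S,s["d"],b,lo,150); print("scene",n,len(q),q.mean(0).round(1),np.percentile(q[:,2],[5,50,95]).round(),R(q))
E
```

```text
wedge 459 [ 451.6 -328.5   30.4] [15. 28. 43.] (array([ 455.3, -325.4]), array([99.7, 40.3]), np.float64(0.979))
wtop 188 [ 454.8 -326.3   40.7] [36. 41. 44.] (array([ 455.1, -326.3]), array([39.4, 37.9]), np.float64(-0.568))
brk 449 [ 554.5 -123.4   18.6] [11. 16. 42.] (array([ 565.6, -116.6]), array([124.2,  72.1]), np.float64(-0.248))
lug 64 [ 543.8 -132.    40.4] [33. 41. 45.] (array([ 544.4, -131.8]), array([36.4, 14.2]), np.float64(-0.217))
knob 89 [412.2 175.3 134.3] [127. 135. 140.] (array([412.7, 176. ]), array([25.5, 23.6]), np.float64(1.57))
hous 177 [412.7 230.3  53.7] [46. 54. 58.] (array([425.2, 227.7]), array([60.7, 49.1]), np.float64(0.059))
lid 3615 [594.8 177.6  72.7] [69. 73. 76.] (array([598.3, 178.7]), array([241.7, 122.3]), np.float64(0.057))
scene wtop 187 [ 460.8 -330.5   39.8] [35. 40. 43.] (array([ 458.6, -330.5]), array([40.1, 39. ]), np.float64(-0.546))
scene lug 67 [ 549.8 -137.1   39. ] [33. 40. 43.] (array([ 546.9, -135.9]), array([37.2, 13.6]), np.float64(-0.207))
scene knob 70 [420.1 169.9 128.9] [118. 129. 137.] (array([418.5, 170.4]), array([26.7, 19.7]), np.float64(0.765))
```

>>> {"api": "drive_tool", "payload": {"xyz": [[0.93,-0.5,0],[0.93,-0.5,0],[0.93,-0.5,0],[0.93,-0.5,0],[0.93,-0.5,0]], "delta_rot": [[0,0,0],[0,0,0],[0,0,0],[0,0,0],[0,0,0]], "grip": [1,1,1,1,1]}}

```text
time_s: 0.72
position: [316.7, -499.1, 208.6]
orientation: [[0.947, 0.32, -0.0], [0.32, -0.947, 0.001], [-0.0, -0.001, -1.0]]
force: [-0.1, -0.2, 1.2]
width: 0.998
```

>>> {"api": "drive_tool", "payload": {"xyz": [[0.93,-0.5,0],[0.93,-0.5,0],[0.93,-0.5,0],[0.93,-0.5,0],[0.93,-0.5,0]], "delta_rot": [[0,0,0],[0,0,0],[0,0,0],[0,0,0],[0,0,0]], "grip": [1,1,1,1,1]}}

```text
time_s: 1.35
position: [424.8, -383.4, 208.7]
orientation: [[0.947, 0.32, -0.001], [0.32, -0.947, 0.0], [-0.0, -0.001, -1.0]]
force: [-0.2, 0.2, 0.6]
width: 1.001
```

>>> {"api": "drive_tool", "payload": {"xyz": [[0.93,-0.5,0],[0.93,-0.5,0],[0.93,-0.5,0],[0,0,0]], "delta_rot": [[0,0,0],[0,0,0],[0,0,0],[0,0,0]], "grip": [1,1,1,1]}}

```text
time_s: 1.85
position: [491.0, -312.1, 208.6]
orientation: [[0.946, 0.324, 0.0], [0.324, -0.946, 0.001], [0.001, -0.001, -1.0]]
force: [-0.5, -0.6, -0.4]
width: 0.999
```

```bash
cat >> h.py <<'E'
def plan(x,y,z,yaw=None):
    "tool-frame shift/turn in move units from the measured pose"
    s=env.read_state(); O=s["orientation"]; t=O.T@(np.array([x,y,z])-s["position"])/30
    cy=np.arctan2(O[1,0],O[0,0]); w=0
    if yaw is not None:
        w=-((yaw-cy+np.pi)%(2*np.pi)-np.pi)/np.radians(6)
    print("at",s["position"].round(1),"yaw",round(cy,3),"t",s["time_s"],"F",s["force"].round(1),"w",round(s["width"],3),"j7",s["joint_pos"][6].round(2),"tilt",O[2,:2].round(4),"-> shift",t.round(2),"turn z",round(w,2))
E
python3 - <<'E'
from h import *
im,d,p=snap("wrist"); cv2.imwrite("pics/w1.png",im); np.savez("w1.npz",im=im,d=d,**p)
P=pts(d,p); B,G,Rr=[im[...,i].astype(int) for i in range(3)]
cop=(Rr>B+25)&(Rr>G+10); 
f=(0,640,0,400)
for lo,hi in((8,60),(35,60)):
    q=sel(P,d,f,lo,hi,cop); print(len(q),q.mean(0).round(1),np.percentile(q[:,2],[5,50,95]).round(1),R(q))
plan(580,-121,208)
E
```

```text
5253 [ 364.2 -332.4   31.1] [11.4 38.8 42.2] (array([ 304.9, -211. ]), array([574.3, 273. ]), np.float64(-1.136))
2873 [ 391.4 -412.4   40.5] [38.4 40.4 42.5] (array([ 387.8, -417.9]), array([267.6,  54.6]), np.float64(0.867))
at [ 489.7 -313.8  208.6] yaw 0.328 t 1.9 F [-0.6 -0.8  0.2] w 1.001 j7 -0.79 tilt [-0.0003 -0.0008] -> shift [ 4.92 -5.12  0.02] turn z 0
```

View pics/w1.png

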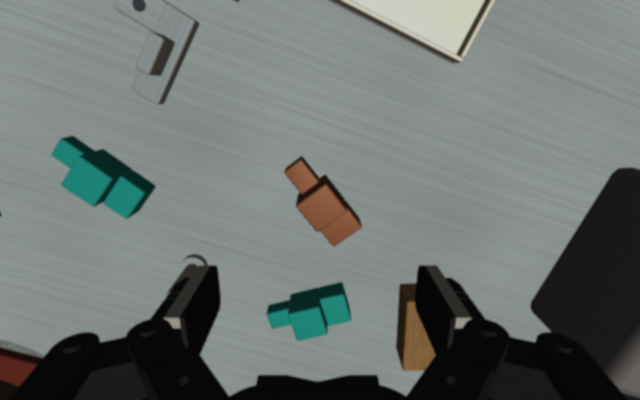

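Wrist view: the copper wedge is at (323,202), the bracket at (165,45) and its lug at (155,55). I'll take bounded measurements of both and drive on past the bracket toward the knob.

Run:
```python
from h import *
z=np.load("w1.npz"); im=z["im"];d=z["d"];P=pts(d,z)
for n,b,lo,hi in(("wedge",(275,370,145,250),8,60),("wtop",(275,370,145,250),36,60),("lug",(110,205,10,110),33,60)):
    q=sel(P,d,b,lo,hi); print(n,len(q),q.mean(0).round(1),np.percentile(q[:,2],[5,50,95]).round(1),R(q))
plan(480,60,208,0.057); plan(418,127,115,.057)
```

```text
wedge 3189 [ 457.5 -328.2   31.2] [17.3 28.4 42.5] (array([ 456.4, -326.5]), array([99.8, 40.5]), np.float64(0.982))
wtop 1380 [ 457.  -327.    41.5] [39.9 41.6 42.9] (array([ 455.9, -327.4]), array([40.4, 38.3]), np.float64(-0.598))
lug 801 [ 545.6 -134.8   40.7] [35.1 41.4 42.9] (array([ 545.2, -133.5]), array([36.1, 14.6]), np.float64(-0.198))
at [ 489.7 -313.8  208.6] yaw 0.328 t 1.9 F [-0.6 -0.8  0.2] w 1.001 j7 -0.79 tilt [-0.0003 -0.0008] -> shift [  3.71 -11.9    0.03] turn z 2.59
at [ 489.7 -313.8  208.6] yaw 0.328 t 1.9 F [-0.6 -0.8  0.2] w 1.001 j7 -0.79 tilt [-0.0003 -0.0008] -> shift [  2.47 -14.68   3.13] turn z 2.59
```

>>> {"api": "drive_tool", "payload": {"xyz": [[0.84,-0.87,0],[0.84,-0.87,0],[0.84,-0.87,0],[0.84,-0.87,0],[0.84,-0.87,0]], "delta_rot": [[0,0,0],[0,0,0],[0,0,0],[0,0,0],[0,0,0]], "grip": [1,1,1,1,1]}}

```text
time_s: 2.52
position: [566.6, -151.5, 208.8]
orientation: [[0.948, 0.318, -0.001], [0.318, -0.948, -0.0], [-0.001, 0.0, -1.0]]
force: [0.1, 0.1, 0.0]
width: 0.999
```

>>> {"api": "drive_tool", "payload": {"xyz": [[0.72,-0.77,0],[0,0,0]], "delta_rot": [[0,0,0],[0,0,0]], "grip": [1,-1]}}

```text
time_s: 2.78
position: [580.3, -120.3, 208.8]
orientation: [[0.946, 0.323, -0.0], [0.323, -0.946, 0.001], [0.0, -0.001, -1.0]]
force: [-0.3, -0.3, 0.2]
width: 0.821
```

Run:
```python
from h import *
im,d,p=snap("wrist"); cv2.imwrite("pics/w2.png",im); np.savez("w2.npz",im=im,d=d,**p); P=pts(d,p)
m=np.hypot(P[...,0]-545,P[...,1]+133)<30
for n,lo in (("lug",33),):
    q=sel(P,d,(0,640,0,400),lo,60,m); print(n,len(q),q.mean(0).round(1),np.percentile(q[:,2],[5,50,95]).round(1),R(q))
m=(np.hypot(P[...,0]-560,P[...,1]+120)<75); q=sel(P,d,(0,640,0,400),10,20,m); print("L",len(q),q.mean(0).round(1),R(q))
plan(480,60,208,0.057); plan(418,127,115,.057)
```

```text
lug 488 [ 546.6 -132.5   41. ] [36.6 41.4 42.6] (array([ 545.3, -132.9]), array([36. , 14.2]), np.float64(-0.217))
L 2601 [ 563.4 -121.2   15.6] (array([ 567., -118.]), array([124.7,  73.8]), np.float64(-0.267))
at [ 579.7 -122.3  208.7] yaw 0.327 t 2.825 F [-0.4 -0.9 -0.5] w 0.733 j7 -1.18 tilt [-0.0006 -0.    ] -> shift [-1.2  -6.82  0.03] turn z 2.57
at [ 579.7 -122.3  208.7] yaw 0.327 t 2.825 F [-0.4 -0.9 -0.5] w 0.733 j7 -1.18 tilt [-0.0006 -0.    ] -> shift [-2.44 -9.6   3.13] turn z 2.57
```

>>> {"api": "drive_tool", "payload": {"xyz": [[-0.2,-1,0],[-0.2,-1,0],[-0.2,-1,0],[-0.3,-1,0],[-0.4,-1,0]], "delta_rot": [[0,0,0.86],[0,0,0.86],[0,0,0.86],[0,0,0],[0,0,0]], "grip": [-1,-1,-1,-1,-1]}}

```text
time_s: 3.45
position: [516.7, 18.3, 208.9]
orientation: [[0.999, 0.053, -0.0], [0.053, -0.999, -0.001], [-0.0, 0.001, -1.0]]
force: [0.0, -0.2, 0.5]
width: -0.005
```

>>> {"api": "drive_tool", "payload": {"xyz": [[-0.6,-1,0],[-1,-0.5,0],[0,0,0]], "delta_rot": [[0,0,0],[0,0,0],[0,0,0]], "grip": [-1,-1,-1]}}

```text
time_s: 3.82
position: [465.5, 61.1, 209.3]
orientation: [[0.998, 0.055, 0.0], [0.055, -0.998, -0.001], [0.0, 0.001, -1.0]]
force: [0.1, 0.3, -0.3]
width: -0.001
```

Run:
```python
from h import *
plan(418,127,115,.057)
```

```text
at [465.5  61.1 209.3] yaw 0.055 t 3.825 F [ 0.1  0.3 -0.3] w -0.001 j7 -1.73 tilt [0.0003 0.0012] -> shift [-1.46 -2.28  3.14] turn z -0.02
```

>>> {"api": "drive_tool", "payload": {"xyz": [[-0.49,-0.7,0.9],[-0.49,-0.7,0.9],[-0.48,-0.7,0.9],[0,-0.1,0.4],[0,0,0]], "delta_rot": [[0,0,0],[0,0,0],[0,0,0],[0,0,0],[0,0,0]], "grip": [-1,-1,-1,-1,-1]}}

```text
time_s: 4.45
position: [419.9, 124.0, 115.7]
orientation: [[0.999, 0.054, -0.001], [0.054, -0.999, -0.0], [-0.001, 0.0, -1.0]]
force: [0.5, -0.2, -0.2]
width: -0.0
```

>>> {"api": "drive_tool", "payload": {"xyz": [[0,-0.5,0],[0,-0.4,0],[0,-0.4,0],[0,-0.4,0],[0,-0.4,0]], "delta_rot": [[0,0,0],[0,0,0],[0,0,0],[0,0,0],[0,0,0]], "grip": [-1,-1,-1,-1,-1]}}

```text
time_s: 5.08
position: [417.9, 181.7, 120.5]
orientation: [[0.999, 0.051, 0.002], [0.051, -0.999, -0.011], [0.001, 0.012, -1.0]]
force: [-27.1, -46.7, 92.0]
width: -0.005
```

The contact force is far too high, so I'm backing off and looking.

>>> {"api": "drive_tool", "payload": {"xyz": [[0,0.5,0],[0,0.3,0],[0,0,0]], "delta_rot": [[0,0,0],[0,0,0],[0,0,0]], "grip": [-1,-1,-1]}}

```text
time_s: 5.45
position: [417.4, 164.0, 116.0]
orientation: [[0.999, 0.055, 0.0], [0.055, -0.999, -0.0], [0.0, 0.0, -1.0]]
force: [-1.3, -0.2, 0.1]
width: -0.003
```

Run:
```python
from h import *
plan(418,127,115,.057)
a,d,p=snap("scene"); np.savez("scene1.npz",im=a,d=d,**p)
b,d2,p2=snap("wrist"); np.savez("w3.npz",im=b,d=d2,**p2)
a=cv2.resize(a[90:220,320:480],(640,520),interpolation=cv2.INTER_CUBIC)
cv2.imwrite("pics/c3.png",cv2.convertScaleAbs(a,alpha=1.4))
```

```text
at [417.4 164.  116. ] yaw 0.055 t 5.45 F [-1.3 -0.2  0.1] w -0.003 j7 -2.0 tilt [0.0002 0.    ] -> shift [-0.05  1.23  0.03] turn z -0.02
```

View pics/c3.png

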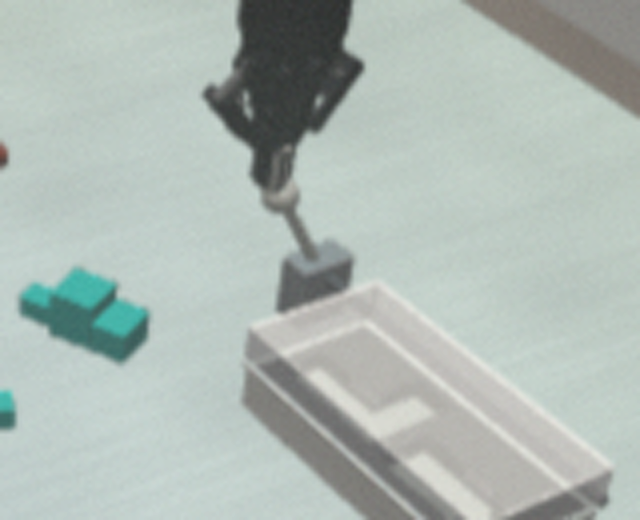

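Run:
```python
from h import *
for f,n in(("scene0","scene"),("scene1","scene"),("w3","wrist")):
    z=np.load(f+".npz"); d=z["d"]; P=pts(d,z)
    m=(abs(P[...,0]-414)<30)&(abs(P[...,1]-195)<60)&(z["im"].max(-1)>0)
    q=sel(P,d,(0,640,0,400),60,155,m); print(f,len(q))
    for zz in range(60,155,8):
        k=q[(q[:,2]>=zz)&(q[:,2]<zz+8)]
        if len(k): print(zz,len(k),k.min(0).round(),k.max(0).round())
w=np.load("w3.npz"); cv2.imwrite("pics/w3.png",w["im"])
```

```text
scene0 111
60 5 [415. 207.  64.] [418. 213.  68.]
68 6 [414. 200.  69.] [418. 209.  75.]
76 9 [414. 194.  76.] [421. 205.  82.]
84 7 [413. 190.  84.] [418. 201.  91.]
92 6 [415. 184.  94.] [419. 194. 100.]
100 7 [414. 182. 100.] [419. 193. 106.]
108 2 [417. 175. 108.] [425. 185. 116.]
116 16 [409. 160. 117.] [428. 179. 124.]
124 30 [404. 161. 124.] [430. 184. 132.]
132 23 [405. 164. 133.] [426. 183. 139.]
scene1 136
60 6 [414. 207.  60.] [419. 215.  66.]
68 6 [415. 201.  68.] [419. 210.  75.]
76 8 [413. 196.  76.] [419. 208.  84.]
84 9 [414. 189.  84.] [419. 200.  92.]
92 4 [415. 187.  96.] [418. 195.  97.]
100 7 [415. 182. 101.] [420. 194. 106.]
108 6 [415. 167. 108.] [425. 190. 116.]
116 11 [411. 162. 119.] [431. 173. 124.]
124 27 [409. 162. 124.] [430. 185. 132.]
132 14 [418. 155. 132.] [427. 184. 139.]
140 15 [415. 148. 140.] [429. 173. 148.]
148 23 [415. 148. 148.] [431. 173. 154.]
w3 3122
60 85 [410. 211.  60.] [417. 223.  68.]
68 99 [409. 206.  68.] [417. 219.  76.]
76 110 [410. 201.  76.] [418. 214.  84.]
84 125 [410. 196.  84.] [418. 209.  92.]
92 131 [410. 191.  92.] [418. 204. 100.]
100 151 [410. 187. 100.] [419. 199. 108.]
108 68 [410. 188. 108.] [418. 194. 113.]
116 40 [420. 167. 121.] [427. 190. 124.]
124 459 [409. 166. 124.] [428. 191. 132.]
132 1016 [403. 169. 132.] [427. 190. 140.]
140 326 [413. 152. 140.] [428. 184. 148.]
148 512 [422. 151. 148.] [429. 179. 155.]
```

View pics/w3.png

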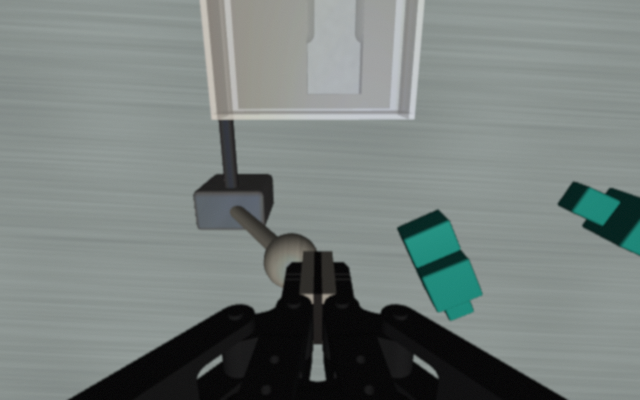

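The knob at w3 (290,258) hasn't moved, and the fingertip at (318,255) overlaps it from above. The push force pointed off the top of the ball, so I need to know where the fingertip really is.

Run:
```python
from h import *
z=np.load("w3.npz"); P=pts(z["d"],z)
for u in (308,318,328,340):
    print(u,[(v,*P[v,u].round(0)) for v in range(236,300,6)])
print(z["xyz"],P[258,285].round(), env.read_state()["position"])
```

```text
308 [(236, np.float64(370.0), np.float64(171.0), np.float64(-0.0)), (242, np.float64(425.0), np.float64(170.0), np.float64(127.0)), (248, np.float64(423.0), np.float64(170.0), np.float64(130.0)), (254, np.float64(428.0), np.float64(169.0), np.float64(145.0)), (260, np.float64(428.0), np.float64(169.0), np.float64(150.0)), (266, np.float64(427.0), np.float64(169.0), np.float64(155.0)), (272, np.float64(427.0), np.float64(169.0), np.float64(160.0)), (278, np.float64(428.0), np.float64(169.0), np.float64(165.0)), (284, np.float64(427.0), np.float64(169.0), np.float64(169.0)), (290, np.float64(428.0), np.float64(169.0), np.float64(173.0)), (296, np.float64(427.0), np.float64(169.0), np.float64(176.0))]
318 [(236, np.float64(371.0), np.float64(162.0), np.float64(-1.0)), (242, np.float64(365.0), np.float64(161.0), np.float64(-1.0)), (248, np.float64(359.0), np.float64(161.0), np.float64(0.0)), (254, np.float64(428.0), np.float64(165.0), np.float64(145.0)), (260, np.float64(427.0), np.float64(165.0), np.float64(150.0)), (266, np.float64(428.0), np.float64(165.0), np.float64(156.0)), (272, n
[... 1117 characters left out ...]
64(142.0), np.float64(0.0)), (248, np.float64(360.0), np.float64(141.0), np.float64(-1.0)), (254, np.float64(354.0), np.float64(141.0), np.float64(-1.0)), (260, np.float64(348.0), np.float64(140.0), np.float64(-0.0)), (266, np.float64(424.0), np.float64(155.0), np.float64(149.0)), (272, np.float64(424.0), np.float64(156.0), np.float64(154.0)), (278, np.float64(423.0), np.float64(156.0), np.float64(157.0)), (284, np.float64(424.0), np.float64(156.0), np.float64(163.0)), (290, np.float64(425.0), np.float64(156.0), np.float64(167.0)), (296, np.float64(431.0), np.float64(158.0), np.float64(181.0))]
[497.68115353 169.14202182 280.48748555] [421. 180. 138.] [417.17953073 164.61325425 115.89954806]
```

>>> {"api": "drive_tool", "payload": {"xyz": [[0,1,0],[0,0.2,0.5],[0,0,0.4],[0,0,0]], "delta_rot": [[0,0,0],[0,0,0],[0,0,0],[0,0,0]], "grip": [-1,-1,-1,-1]}}

```text
time_s: 6.05
position: [418.1, 129.1, 87.7]
orientation: [[0.998, 0.057, -0.003], [0.057, -0.998, 0.0], [-0.003, -0.0, -1.0]]
force: [0.7, -0.6, 0.7]
width: 0.002
```

Run:
```python
from h import *
plan(416,150,90)
for n in("scene","wrist"):
    im,d,p=snap(n); P=pts(d,p)
    m=(abs(P[...,0]-416)<14)&(abs(P[...,1]-126)<22)&(im.max(-1)<110)
    q=sel(P,d,(0,640,0,400),15,200,m); print(n,len(q),np.percentile(q[:,2],[0,0.5,1,2,5]).round(1),q.min(0).round(),q.max(0).round())
z=np.load("w1.npz");P=pts(z["d"],z); q=sel(P,z["d"],(150,225,255,345),100,260); print("open tip, tcp 208.6",np.percentile(q[:,2],[0.5,2,10]).round(1))
```

```text
at [418.1 129.1  87.7] yaw 0.057 t 6.05 F [ 0.7 -0.6  0.7] w 0.002 j7 -1.93 tilt [-0.0025 -0.0003] -> shift [-0.03 -0.7  -0.08] turn z 0
scene 166 [112.4 113.3 113.6 114.3 116.9] [406. 104. 112.] [430. 148. 199.]
wrist 7261 [112.8 114.8 116.2 117.6 121.3] [406. 104. 113.] [430. 148. 192.]
open tip, tcp 208.6 [243.9 244.7 247.1]
```

Both cameras agree that the shut fingertips stand about 25 mm above the reported TCP z (open: about 35 mm). I'll use pos+25 as the true tip height from here. Now the tip is at 113 mm, properly beside the ball, so I'll push.

>>> {"api": "drive_tool", "payload": {"xyz": [[0,-0.5,0],[0,-0.4,0],[0,-0.3,0]], "delta_rot": [[0,0,0],[0,0,0],[0,0,0]], "grip": [-1,-1,-1]}}

```text
time_s: 6.52
position: [418.5, 163.2, 90.1]
orientation: [[0.998, 0.055, 0.002], [0.055, -0.998, -0.002], [0.002, 0.002, -1.0]]
force: [0.8, -9.5, 8.1]
width: 0.002
```

>>> {"api": "drive_tool", "payload": {"xyz": [[0,-0.4,0],[0,-0.4,0],[0,-0.4,0],[0,-0.4,0]], "delta_rot": [[0,0,0],[0,0,0],[0,0,0],[0,0,0]], "grip": [-1,-1,-1,-1]}}

```text
time_s: 7.02
position: [414.8, 213.0, 89.4]
orientation: [[0.998, 0.055, 0.001], [0.055, -0.998, 0.0], [0.001, -0.0, -1.0]]
force: [0.8, -3.2, 2.2]
width: 0.001
```

>>> {"api": "drive_tool", "payload": {"xyz": [[0,-0.4,0],[0,-0.4,0],[0,-0.3,0],[0,-0.1,0]], "delta_rot": [[0,0,0],[0,0,0],[0,0,0],[0,0,0]], "grip": [-1,-1,-1,-1]}}

```text
time_s: 7.52
position: [412.1, 249.1, 88.9]
orientation: [[0.998, 0.057, -0.001], [0.057, -0.998, 0.0], [-0.001, -0.0, -1.0]]
force: [-0.7, -2.1, -1.5]
width: -0.003
```

```bash
cat > lid.py <<'E'
from h import *
im,d,p=snap("top"); np.savez("topl.npz",im=im,d=d,**p); P=pts(d,p)
c=np.array([598,178]);a=.057; L=(P[...,:2]-c)@np.array([[np.cos(a),-np.sin(a)],[np.sin(a),np.cos(a)]])
m=(abs(L[...,0])<110)&(abs(L[...,1])<150)&(d>0)&(P[...,2]>60)
q=np.c_[L[m],P[...,2][m]]; print("lid pts",len(q),"y",np.percentile(q[:,1],[1,50,99]).round() if len(q) else "", "z",np.percentile(q[:,2],[50,99]).round() if len(q) else "")
k=(abs(P[...,0]-412)<16)&(abs(P[...,1]-230)<75)&(d>0)&(P[...,2]>118)&(P[...,2]<142)&(im.max(-1)>90); print("knob top",k.sum(),P[k].mean(0).round(1) if k.any() else "")
plan(600,100,208)
E
python3 lid.py
```

```text
lid pts 1745 y [ 98. 110. 131.] z [141. 156.]
knob top 0 
at [412.1 249.   88.9] yaw 0.057 t 7.575 F [-0.2 -0.3 -0.7] w -0.003 j7 -2.24 tilt [-0.0005 -0.0003] -> shift [ 5.97  5.31 -3.97] turn z 0
```

>>> {"api": "drive_tool", "payload": {"xyz": [[0,-0.2,0],[0,-0.1,0],[0,0,0]], "delta_rot": [[0,0,0],[0,0,0],[0,0,0]], "grip": [-1,-1,-1]}}

```text
time_s: 7.95
position: [412.1, 249.7, 88.6]
orientation: [[0.999, 0.051, -0.003], [0.051, -0.999, -0.011], [-0.003, 0.011, -1.0]]
force: [-4.8, -29.3, 16.2]
width: -0.005
```

Lever is at its stop. Now retract, go up and view the cutouts.

>>> {"api": "drive_tool", "payload": {"xyz": [[0,0.6,0],[0,0.4,-1],[0.2,0.2,-1],[0.6,0.3,-1],[1,0.3,-0.9]], "delta_rot": [[0,0,0],[0,0,0],[0,0,0],[0,0,0],[0,0,0]], "grip": [-1,-1,-1,1,1]}}

```text
time_s: 8.57
position: [469.5, 206.5, 207.9]
orientation: [[0.998, 0.056, 0.002], [0.056, -0.998, 0.0], [0.002, -0.0, -1.0]]
force: [1.0, -0.0, 0.8]
width: 0.419
```

>>> {"api": "drive_tool", "payload": {"xyz": [[1,0.2,0],[1,0.2,0],[1,0.2,0],[1,0.1,0],[1,0.1,0]], "delta_rot": [[0,0,0],[0,0,0],[0,0,0],[0,0,0],[0,0,0]], "grip": [1,1,1,1,1]}}

```text
time_s: 9.2
position: [621.3, 190.7, 206.2]
orientation: [[0.998, 0.055, 0.001], [0.055, -0.998, 0.001], [0.001, -0.001, -1.0]]
force: [0.0, 0.6, 0.6]
width: 1.001
```

>>> {"api": "drive_tool", "payload": {"xyz": [[0.3,0.1,0],[0,0,0]], "delta_rot": [[0,0,0],[0,0,0]], "grip": [1,1]}}

```text
time_s: 9.45
position: [629.1, 188.1, 205.8]
orientation: [[0.998, 0.055, -0.001], [0.055, -0.998, 0.0], [-0.001, -0.0, -1.0]]
force: [0.4, 0.1, -0.1]
width: 1.003
```

```bash
python3 lid.py
python3 - <<'E'
from h import *
im,d,p=snap("wrist"); cv2.imwrite("pics/w4.png",im); np.savez("w4.npz",im=im,d=d,**p)
plan(620,178,208)
E
```

```text
lid pts 8731 y [-101.  -30.   51.] z [642. 668.]
knob top 0 
at [628.6 188.4 206. ] yaw 0.056 t 9.5 F [-0.7 -0.3  0.2] w 1.004 j7 -2.02 tilt [-0.0004 -0.0004] -> shift [-1.12  2.89 -0.07] turn z 0
at [628.4 188.6 206.3] yaw 0.056 t 9.55 F [ 0.2 -1.1  0.1] w 0.995 j7 -2.02 tilt [-0.0001 -0.0004] -> shift [-0.3   0.34 -0.06] turn z 0
```

View pics/w4.png

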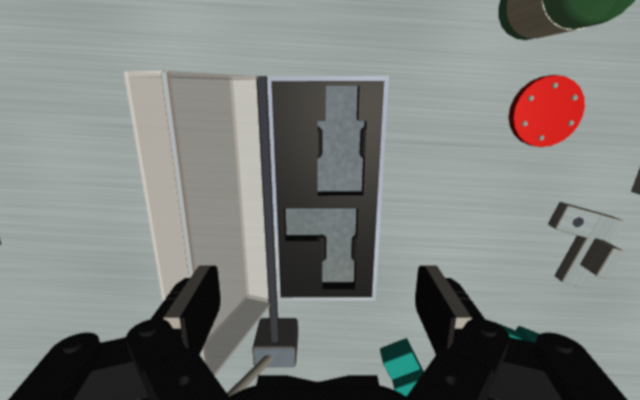

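Wrist view: lid upright at the left, foam open. The wedge cutout is at (341,138) with its nose away from the robot, and the bracket cutout is at (330,240) with its short limb toward +y. Next: seat poses from the floor and rim edges.

```bash
cat > seat.py <<'E'
from h import *
import sys
z=np.load(sys.argv[1]); im,d=z["im"],z["d"]; P=pts(d,z); a=.057
m=((d>0)&(im.min(-1)>75)&(P[...,2]<27)&(P[...,2]>12)).astype(np.uint8)
m[...]=m*(abs(P[...,0]-598)<118)*(abs(P[...,1]-178)<56)
m=cv2.morphologyEx(m,cv2.MORPH_OPEN,np.ones((3,3),np.uint8))
n,lab,st,_=cv2.connectedComponentsWithStats(m)
print("foam z",np.median(P[...,2][(abs(P[...,0]-598)<100)&(abs(P[...,1]-178)<45)&(P[...,2]>30)&(P[...,2]<45)]),"cam",z["xyz"].round())
for i in range(1,n):
    if st[i,4]<500: continue
    v,u=np.where(lab==i); print(st[i],"floor z",np.median(P[v,u,2]).round(1))
    cs=cv2.findContours((lab==i).astype(np.uint8),0,1)[0]; c=max(cs,key=len)[:,0]
    for zz in (20,36):
        q=np.array([ray(z,x,y,zz)[:2] for x,y in c]); r=R(q)
        if zz==20:
            a=r[2] if abs(r[2])<.5 else a
        M=np.array([[np.cos(a),-np.sin(a)],[np.sin(a),np.cos(a)]]); L=(q-[598,178])@M
        print(zz,r,"case x",L[:,0].min().round(1),L[:,0].max().round(1),"y",L[:,1].min().round(1),L[:,1].max().round(1))
        if zz==20:
            for s0 in range(-110,110,15):
                k=L[(L[:,0]>=s0)&(L[:,0]<s0+15)]
                if len(k): print("  ",s0,k[:,1].min().round(1),k[:,1].max().round(1))
E
python3 seat.py w4.npz
```

```text
foam z 35.67979385073028 cam [709. 193. 371.]
[ 318   86   46  105 3959] floor z 19.7
20 (array([658.1, 166.7]), array([105.5,  46. ]), np.float64(0.056)) case x 6.6 112.1 y -37.6 8.4
   -5 -37.5 8.4
   10 -37.4 8.4
   25 -37.6 8.4
   40 -37.3 8.4
   55 -33.5 4.4
   70 -36.9 8.4
   85 -29.3 0.6
   100 -28.9 0.7
36 (array([660.4, 167.9]), array([100.7,  43.9]), np.float64(0.056)) case x 11.4 112.1 y -35.5 8.4
[ 286  209   70   73 3085] floor z 19.8
20 (array([537.9, 180.2]), array([89.7, 76.4]), np.float64(0.056)) case x -104.8 -15.0 y -32.6 43.8
   -110 -32.6 3.7
   -95 -32.3 2.6
   -80 -31.8 2.6
   -65 -28.7 -1.7
   -50 -32.6 43.0
   -35 -32.6 43.8
   -20 -32.1 43.4
36 (array([545.7, 180.8]), array([85.7, 72.9]), np.float64(0.056)) case x -94.9 -9.2 y -30.7 42.2
```

```bash
cat >> h.py <<'E'
def rows(x,y,z,yaw,n):
    "how far per row (tool units), straight line with an even turn"
    s=env.read_state(); O=s["orientation"]; y0=np.arctan2(O[1,0],O[0,0]); p=s["position"]
    dy=(yaw-y0+np.pi)%(2*np.pi)-np.pi; D=(np.array([x,y,z])-p)/n/30; out=[]
    for i in range(n):
        t=y0+dy*i/n; c,q=np.cos(t),np.sin(t)
        out.append([round(c*D[0]+q*D[1],2),round(q*D[0]-c*D[1],2),round(-D[2],2)])
    print("t",s["time_s"],p.round(1),"rows",out,"turn/row",round(-dy/n/np.radians(6),2))
E
python3 - <<'E'
from h import *
rows(456,-328,120,.98,15)
E
```

```text
t 9.55 [628.4 188.6 206.3] rows [[np.float64(-0.45), np.float64(1.12), np.float64(0.19)], [np.float64(-0.52), np.float64(1.1), np.float64(0.19)], [np.float64(-0.58), np.float64(1.06), np.float64(0.19)], [np.float64(-0.65), np.float64(1.02), np.float64(0.19)], [np.float64(-0.71), np.float64(0.98), np.float64(0.19)], [np.float64(-0.77), np.float64(0.94), np.float64(0.19)], [np.float64(-0.82), np.float64(0.89), np.float64(0.19)], [np.float64(-0.88), np.float64(0.83), np.float64(0.19)], [np.float64(-0.93), np.float64(0.78), np.float64(0.19)], [np.float64(-0.97), np.float64(0.72), np.float64(0.19)], [np.float64(-1.01), np.float64(0.66), np.float64(0.19)], [np.float64(-1.05), np.float64(0.6), np.float64(0.19)], [np.float64(-1.09), np.float64(0.53), np.float64(0.19)], [np.float64(-1.12), np.float64(0.46), np.float64(0.19)], [np.float64(-1.14), np.float64(0.39), np.float64(0.19)]] turn/row -0.59
```

>>> {"api": "drive_tool", "payload": {"xyz": [[-0.45,1,0.1],[-0.5,1,0.1],[-0.6,1,0.1],[-0.65,1,0.2],[-0.7,0.98,0.2]], "delta_rot": [[0,0,-0.6],[0,0,-0.6],[0,0,-0.6],[0,0,-0.6],[0,0,-0.6]], "grip": [1,1,1,1,1]}}

```text
time_s: 10.18
position: [569.8, 24.4, 185.4]
orientation: [[0.931, 0.364, 0.001], [0.364, -0.931, -0.0], [0.001, 0.001, -1.0]]
force: [0.4, -0.4, -0.1]
width: 1.004
```

>>> {"api": "drive_tool", "payload": {"xyz": [[-0.77,0.94,0.2],[-0.82,0.9,0.2],[-0.88,0.83,0.2],[-0.93,0.78,0.2],[-0.97,0.72,0.2]], "delta_rot": [[0,0,-0.6],[0,0,-0.6],[0,0,-0.6],[0,0,-0.6],[0,0,-0.6]], "grip": [1,1,1,1,1]}}

```text
time_s: 10.8
position: [513.8, -148.6, 155.4]
orientation: [[0.773, 0.634, 0.001], [0.634, -0.773, -0.001], [0.0, 0.001, -1.0]]
force: [0.3, -0.6, -0.4]
width: 0.998
```

>>> {"api": "drive_tool", "payload": {"xyz": [[-1,0.66,0.2],[-1,0.6,0.2],[-1,0.53,0.2],[-1,0.46,0.2],[-1,0.4,0.2]], "delta_rot": [[0,0,-0.6],[0,0,-0.6],[0,0,-0.6],[0,0,-0.6],[0,0,-0.4]], "grip": [1,1,1,1,1]}}

```text
time_s: 11.42
position: [467.6, -312.1, 125.4]
orientation: [[0.558, 0.83, 0.001], [0.83, -0.558, -0.001], [-0.0, 0.001, -1.0]]
force: [0.6, 0.3, 0.8]
width: 1.003
```

>>> {"api": "drive_tool", "payload": {"xyz": [[-0.4,0.3,0.1],[0,0,0]], "delta_rot": [[0,0,0],[0,0,0]], "grip": [1,1]}}

```text
time_s: 11.68
position: [469.1, -326.7, 122.1]
orientation: [[0.561, 0.828, 0.0], [0.828, -0.561, 0.0], [0.0, 0.0, -1.0]]
force: [1.1, 1.2, -0.5]
width: 1.001
```

Run:
```python
from h import *
im,d,p=snap("wrist"); np.savez("w5.npz",im=im,d=d,**p); P=pts(d,p)
m=np.hypot(P[...,0]-456,P[...,1]+327)<60
B,G,Rr=[im[...,i].astype(int) for i in range(3)]; m&=(Rr>B+15)
for lo in(8,36):
    q=sel(P,d,(0,640,0,400),lo,60,m); print(len(q),q.mean(0).round(1),np.percentile(q[:,2],[5,50,95]).round(1),R(q))
plan(456,-328,-11,.98)
```

```text
5236 [ 457.  -325.9   32.1] [18.8 28.9 42.5] (array([ 456.4, -326.3]), array([99.6, 39.7]), np.float64(0.986))
2474 [ 456.9 -326.2   41.5] [40.  41.6 42.7] (array([ 456., -327.]), array([39.7, 37.7]), np.float64(-0.583))
at [ 469.5 -325.6  122.2] yaw 0.977 t 11.725 F [-0.7 -0.   0.5] w 0.998 j7 -0.15 tilt [0.0007 0.    ] -> shift [-0.32 -0.33  4.44] turn z -0.03
```

>>> {"api": "drive_tool", "payload": {"xyz": [[-0.15,-0.17,0.9],[-0.14,-0.18,0.9],[0,0,0.9],[0,0,0.9],[0,0,0.85]], "delta_rot": [[0,0,0],[0,0,0],[0,0,0],[0,0,0],[0,0,0]], "grip": [1,1,1,1,1]}}

```text
time_s: 12.35
position: [456.5, -326.2, -11.8]
orientation: [[0.558, 0.83, 0.001], [0.83, -0.558, 0.0], [0.001, 0.0, -1.0]]
force: [0.9, 0.4, -0.7]
width: 1.001
```

>>> {"api": "drive_tool", "payload": {"xyz": [[0,0,0],[0,0,0],[0,0,0],[0,0,0],[0,0,0]], "delta_rot": [[0,0,0],[0,0,0],[0,0,0],[0,0,0],[0,0,0]], "grip": [1,-1,-1,-1,-1], "force": 60}}

```text
time_s: 12.98
position: [456.2, -328.5, -10.1]
orientation: [[0.559, 0.829, 0.002], [0.829, -0.559, -0.001], [-0.0, 0.002, -1.0]]
force: [-1.0, 2.0, 7.1]
width: 0.457
```

Run:
```python
from h import *
im,d,p=snap("scene"); np.savez("s2.npz",im=im,d=d,**p); P=pts(d,p)
m=(np.hypot(P[...,0]-456,P[...,1]+327)<60)&(im.max(-1)<60)
q=sel(P,d,(0,640,0,400),3,100,m); print("finger low z",np.percentile(q[:,2],[0,1,3,10]).round(1),len(q))
plan(456,-327,100)
```

```text
finger low z [21.9 23.6 25.7 34. ] 201
at [ 456.2 -328.5  -10.1] yaw 0.977 t 13.025 F [-1.5  2.1  7.5] w 0.459 j7 -0.19 tilt [-0.      0.0018] -> shift [ 0.04 -0.03 -3.67] turn z 0
```

>>> {"api": "drive_tool", "payload": {"xyz": [[0,0,-0.7],[0,0,-1],[0,0,-1],[0,0,-1]], "delta_rot": [[0,0,0],[0,0,0],[0,0,0],[0,0,0]], "grip": [-1,-1,-1,-1]}}

```text
time_s: 13.52
position: [455.1, -328.0, 100.5]
orientation: [[0.56, 0.829, -0.0], [0.829, -0.56, 0.0], [0.0, -0.0, -1.0]]
force: [0.2, -0.5, -2.3]
width: 0.459
```

Run:
```python
from h import *
np.set_printoptions(legacy='1.25')
rows(656.3,166.6,100,.056,18); plan(656.3,166.6,100,.056)
```

```text
t 13.525 [ 455.1 -328.   100.5] rows [[0.97, -0.2, 0.0], [0.96, -0.25, 0.0], [0.94, -0.3, 0.0], [0.93, -0.35, 0.0], [0.91, -0.4, 0.0], [0.88, -0.44, 0.0], [0.86, -0.49, 0.0], [0.83, -0.53, 0.0], [0.81, -0.57, 0.0], [0.78, -0.61, 0.0], [0.74, -0.65, 0.0], [0.71, -0.69, 0.0], [0.67, -0.72, 0.0], [0.64, -0.76, 0.0], [0.6, -0.79, 0.0], [0.55, -0.82, 0.0], [0.51, -0.85, 0.0], [0.47, -0.87, 0.0]] turn/row 0.49
at [ 455.1 -328.   100.5] yaw 0.977 t 13.525 F [ 0.2 -0.5 -2.3] w 0.459 j7 -0.14 tilt [ 0.0001 -0.0004] -> shift [17.42 -3.67  0.02] turn z 8.79
```

>>> {"api": "drive_tool", "payload": {"xyz": [[0.97,-0.2,0],[0.96,-0.25,0],[0.94,-0.3,0],[0.93,-0.35,0],[0.91,-0.4,0]], "delta_rot": [[0,0,0.49],[0,0,0.49],[0,0,0.49],[0,0,0.49],[0,0,0.49]], "grip": [-1,-1,-1,-1,-1]}}

```text
time_s: 14.15
position: [511.7, -189.6, 99.6]
orientation: [[0.753, 0.658, -0.0], [0.658, -0.753, -0.0], [-0.0, -0.0, -1.0]]
force: [0.4, -0.6, -2.9]
width: 0.461
```

>>> {"api": "drive_tool", "payload": {"xyz": [[0.88,-0.44,0],[0.86,-0.49,0],[0.83,-0.53,0],[0.81,-0.57,0],[0.78,-0.61,0]], "delta_rot": [[0,0,0.49],[0,0,0.49],[0,0,0.49],[0,0,0.49],[0,0,0.49]], "grip": [-1,-1,-1,-1,-1]}}

```text
time_s: 14.78
position: [567.6, -52.5, 99.5]
orientation: [[0.895, 0.446, -0.0], [0.446, -0.895, -0.0], [-0.0, -0.0, -1.0]]
force: [0.2, -0.5, -3.1]
width: 0.459
```

>>> {"api": "drive_tool", "payload": {"xyz": [[0.74,-0.65,0],[0.71,-0.69,0],[0.67,-0.72,0],[0.64,-0.76,0],[0.6,-0.79,0]], "delta_rot": [[0,0,0.49],[0,0,0.49],[0,0,0.49],[0,0,0.49],[0,0,0.49]], "grip": [-1,-1,-1,-1,-1]}}

```text
time_s: 15.4
position: [623.9, 84.6, 99.5]
orientation: [[0.979, 0.204, -0.0], [0.204, -0.979, -0.0], [-0.0, 0.0, -1.0]]
force: [-0.6, -0.1, -3.5]
width: 0.458
```

>>> {"api": "drive_tool", "payload": {"xyz": [[0.55,-0.82,0],[0.51,-0.85,0],[0.47,-0.87,0],[0,0,0]], "delta_rot": [[0,0,0.49],[0,0,0.49],[0,0,0.45],[0,0,0]], "grip": [-1,-1,-1,-1]}}

```text
time_s: 15.9
position: [656.8, 169.8, 99.3]
orientation: [[0.998, 0.061, -0.001], [0.061, -0.998, 0.002], [-0.001, -0.002, -1.0]]
force: [0.1, 0.6, -2.8]
width: 0.457
```

```bash
cat > hold.py <<'E'
from h import *
import sys
np.set_printoptions(legacy='1.25')
O=env.read_state(); im,d,p=snap("wrist"); np.savez("wh.npz",im=im,d=d,**p); P=pts(d,p)
T=(P-O["position"])@O["orientation"]; # tool frame, z down
m=(d>0)&(abs(T[...,0])<75)&(abs(T[...,1])<65)&(T[...,2]>-62)&(T[...,2]<15)
if sys.argv[1]=="w": B,R_=im[...,0].astype(int),im[...,2].astype(int); m&=R_>B+12
else: m&=im.min(-1)>70
q=T[m]; print("part in tool frame: n",len(q),q.mean(0).round(1),R(q),"z",np.percentile(q[:,2],[2,25,50,75,98]).round(1),"x",np.percentile(q[:,0],[.5,99.5]).round(1))
for lo,hi in eval(sys.argv[2]):
    k=q[(q[:,2]>lo)&(q[:,2]<hi)]
    if len(k)>20: print(lo,hi,len(k),k.min(0).round(1),k.max(0).round(1),R(k))
plan(*eval(sys.argv[3]))
E
python3 hold.py w "[(-38,-25),(-25,-13),(-13,-3)]" "656.3,166.6,24,.056"
```

```text
part in tool frame: n 18510 [  7.5  -0.2 -42.1] (array([ 1.6, -0.2]), array([100.1,  50.5]), 0.008) z [-52.7 -51.6 -45.6 -30.4 -20.7] x [-46.8  51.3]
-38 -25 7079 [-48.6 -22.8 -38. ] [ 51.6  22.2 -25. ] (array([ 1.6, -0.4]), array([100.1,  45.1]), 0.008)
-25 -13 578 [ 17.3 -20.1 -25. ] [ 51.6  19.7 -13. ] (array([34.5, -0. ]), array([39.8, 34.1]), -1.561)
-13 -3 32 [ 18.2 -19.6 -13. ] [ 51.1  19.3 -10.8] (array([34.6, -0.1]), array([38.9, 32.9]), -1.57)
at [656.9 167.7  99.2] yaw 0.06 t 15.95 F [-0.6 -0.4 -3.5] w 0.46 j7 -1.98 tilt [-0.0009 -0.0004] -> shift [-0.02  0.04  2.51] turn z 0.04
```

>>> {"api": "drive_tool", "payload": {"xyz": [[-0.01,0.03,0.7],[0,0,0.7],[0,0,0.6],[0,0,0.2],[0,0,0.1]], "delta_rot": [[0,0,0],[0,0,0],[0,0,0],[0,0,0],[0,0,0]], "grip": [-1,-1,-1,-1,-1]}}

```text
time_s: 16.58
position: [657.1, 165.5, 30.1]
orientation: [[0.998, 0.058, -0.0], [0.058, -0.998, 0.0], [-0.0, -0.0, -1.0]]
force: [-0.6, 0.4, -2.9]
width: 0.456
```

>>> {"api": "drive_tool", "payload": {"xyz": [[0,0,0.1],[0,0,0.1],[0,0,0.1]], "delta_rot": [[0,0,0],[0,0,0],[0,0,0]], "grip": [-1,-1,-1]}}

```text
time_s: 16.95
position: [657.8, 166.6, 22.7]
orientation: [[0.998, 0.058, 0.002], [0.058, -0.998, 0.001], [0.002, -0.001, -1.0]]
force: [-1.6, 3.5, 7.2]
width: 0.458
```

>>> {"api": "drive_tool", "payload": {"xyz": [[0,0,0.15],[0,0,0.15],[0,0,0.1]], "delta_rot": [[0,0,0],[0,0,0],[0,0,0]], "grip": [-1,-1,-1]}}

```text
time_s: 17.32
position: [658.3, 166.4, 12.3]
orientation: [[0.998, 0.058, 0.003], [0.058, -0.998, 0.001], [0.003, -0.001, -1.0]]
force: [-12.3, -2.9, 35.9]
width: 0.461
```

>>> {"api": "drive_tool", "payload": {"xyz": [[-0.05,0,0.05],[0,0,0.05],[0,0,0]], "delta_rot": [[0,0,0],[0,0,0],[0,0,0]], "grip": [-1,-1,-1]}}

```text
time_s: 17.7
position: [658.3, 166.4, 12.3]
orientation: [[0.998, 0.058, 0.006], [0.058, -0.998, 0.001], [0.006, -0.001, -1.0]]
force: [-10.0, -2.6, 36.3]
width: 0.458
```

```bash
cat > fit.py <<'E'
from h import *
import sys
np.set_printoptions(legacy='1.25')
O=env.read_state(); im,d,p=snap("wrist"); np.savez("wf.npz",im=im,d=d,**p); P=pts(d,p)
cx,cy,a=eval(sys.argv[1]); L=(P[...,:2]-[cx,cy])@np.array([[np.cos(a),-np.sin(a)],[np.sin(a),np.cos(a)]])
print("t",O["time_s"],"pos",O["position"].round(1),"F",O["force"].round(1),"w",round(O["width"],2))
for x0,x1,y0,y1 in eval(sys.argv[2]):
    m=(d>0)&(L[...,0]>x0)&(L[...,0]<x1)&(L[...,1]>y0)&(L[...,1]<y1)&(im.max(-1)>50); zz=P[...,2][m]
    print((x0,x1,y0,y1),m.sum(),np.percentile(zz,[5,25,50,75,95]).round(1) if m.sum() else "")
E
python3 fit.py "658.1,166.7,.056" "[(24,44,-8,8),(-45,-25,-15,15),(-18,-10,-17,17),(8,15,-17,17)]"
```

```text
t 17.7 pos [658.3 166.4  12.3] F [-10.   -2.6  36.3] w 0.46
(24, 44, -8, 8) 1728 [41.3 41.9 42.3 42.7 43.2]
(-45, -25, -15, 15) 1720 [49.  49.5 49.9 50.2 50.7]
(-18, -10, -17, 17) 1319 [63.1 63.6 64.  64.3 64.8]
(8, 15, -17, 17) 1469 [63.2 63.7 64.1 64.5 65. ]
```

>>> {"api": "drive_tool", "payload": {"xyz": [[-0.1,0,0],[-0.05,0,0],[0,0,0]], "delta_rot": [[0,0,0],[0,0,0],[0,0,0]], "grip": [-1,-1,-1]}}

```text
time_s: 18.12
position: [658.4, 166.4, 12.4]
orientation: [[0.998, 0.057, 0.015], [0.057, -0.998, 0.003], [0.015, -0.002, -1.0]]
force: [9.9, 1.8, 20.8]
width: 0.457
```

```bash
python3 fit.py "658.1,166.7,.056" "[(24,44,-8,8),(-45,-25,-15,15),(-18,-10,-17,17),(8,15,-17,17),(-45,45,-38,-30)]"
python3 - <<'E'
from h import *
z=np.load("wf.npz"); cv2.imwrite("pics/wf1.png",z["im"])
E
```

```text
t 18.125 pos [658.4 166.4  12.4] F [ 9.9  1.8 20.8] w 0.46
(24, 44, -8, 8) 1742 [41.8 42.3 42.7 43.2 43.7]
(-45, -25, -15, 15) 1669 [48.8 49.3 49.7 50.  50.5]
(-18, -10, -17, 17) 1353 [63.2 63.7 64.  64.3 64.8]
(8, 15, -17, 17) 1484 [63.6 64.1 64.4 64.8 65.3]
(-45, 45, -38, -30) 1852 [34.8 35.4 35.9 36.4 38.8]
```

View pics/wf1.png

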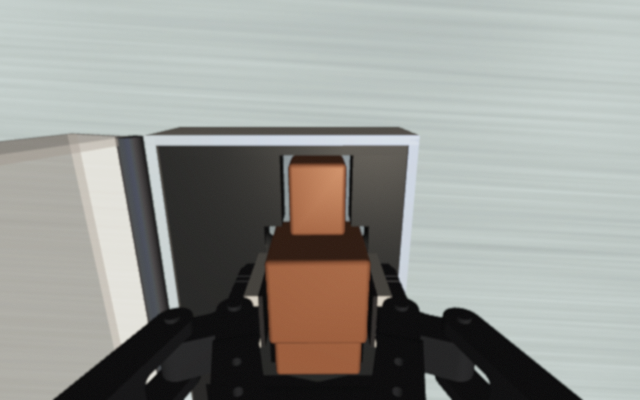

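The part reads level, but its underside is about 22 mm, roughly 2 mm above the floor. I'll release, rise, and press on the block top with shut fingers.

>>> {"api": "drive_tool", "payload": {"xyz": [[0.12,0,-0.12],[0,0,0],[0,0,0],[0,0,-0.5],[0,0,-1]], "delta_rot": [[0,0,0],[0,0,0],[0,0,0],[0,0,0],[0,0,0]], "grip": [-0.1,0.2,0.3,0.3,0.3]}}

```text
time_s: 18.8
position: [653.4, 164.9, 54.7]
orientation: [[0.998, 0.058, -0.003], [0.058, -0.998, -0.001], [-0.003, 0.001, -1.0]]
force: [0.1, -0.0, 0.6]
width: 0.65
```

>>> {"api": "drive_tool", "payload": {"xyz": [[0,0,-0.5],[0,0,0],[0,0,0],[0,0,0]], "delta_rot": [[0,0,0],[0,0,0],[0,0,0],[0,0,0]], "grip": [-1,-1,-1,-1]}}

```text
time_s: 19.3
position: [654.0, 165.1, 68.9]
orientation: [[0.998, 0.058, -0.002], [0.058, -0.998, -0.0], [-0.002, 0.0, -1.0]]
force: [-0.7, 0.6, -0.4]
width: -0.002
```

```bash
python3 fit.py "658.1,166.7,.056" "[(24,44,-8,8),(-45,-25,-15,15),(-18,15,-17,17),(-45,45,-38,-30)]"
python3 - <<'E'
from h import *
z=np.load("wf.npz"); im,d=z["im"],z["d"]; P=pts(d,z); B,R_=im[...,0].astype(int),im[...,2].astype(int)
m=R_>B+12; m&=np.hypot(P[...,0]-658,P[...,1]-167)<65
for lo in (36,57):
    q=sel(P,d,(0,640,0,400),lo,75,m); print(len(q),q.mean(0).round(1),R(q))
plan(657,166.7,36,.056)
E
```

```text
t 19.3 pos [654.  165.1  68.9] F [-0.7  0.6 -0.4] w -0.0
(24, 44, -8, 8) 971 [42.2 42.7 43.1 43.6 44.2]
(-45, -25, -15, 15) 0 
(-18, 15, -17, 17) 4220 [ 64.   64.6  65.2 103.  128. ]
(-45, 45, -38, -30) 1658 [ 34.7  35.4  35.9  36.4 141.9]
7410 [673.5 168.2  56.1] (array([664.9, 169.3]), array([88.9, 43.9]), np.float64(0.06))
4358 [662.3 167.4  64.5] (array([658.2, 167. ]), array([40.1, 38.2]), np.float64(-1.505))
at [654.1 165.2  69.1] yaw 0.058 t 19.35 F [-0.7 -0.1 -0.5] w -0.001 j7 -1.99 tilt [-0.0016  0.0002] -> shift [ 0.1  -0.05  1.1 ] turn z 0.02
```

>>> {"api": "drive_tool", "payload": {"xyz": [[0.11,-0.05,0.5],[0,0,0.3],[0,0,0.15],[0,0,0.1],[0,0,0.1]], "delta_rot": [[0,0,0],[0,0,0],[0,0,0],[0,0,0],[0,0,0]], "grip": [-1,-1,-1,-1,-1]}}

```text
time_s: 19.98
position: [657.8, 167.2, 39.7]
orientation: [[0.998, 0.058, 0.0], [0.058, -0.998, -0.001], [0.0, 0.001, -1.0]]
force: [-21.6, -8.0, 49.1]
width: -0.004
```

```bash
python3 fit.py "658.1,166.7,.056" "[(24,44,-8,8),(12,18,-17,-4),(12,18,4,17),(-16,-12,-17,-8),(-16,-12,8,17),(-45,45,-38,-30),(-40,40,30,36)]"
python3 - <<'E'
from h import *
z=np.load("wf.npz"); im=z["im"]; cv2.imwrite("pics/wf2.png",cv2.convertScaleAbs(cv2.resize(im[90:300,200:440],None,fx=3,fy=2.8,interpolation=cv2.INTER_CUBIC),alpha=2))
E
```

```text
t 19.975 pos [657.8 167.2  39.7] F [-21.6  -8.   49.1] w -0.0
(24, 44, -8, 8) 1242 [38.6 39.2 39.7 40.1 40.7]
(12, 18, -17, -4) 355 [60.6 61.2 61.6 62.  62.5]
(12, 18, 4, 17) 352 [60.7 61.2 61.6 62.1 62.6]
(-16, -12, -17, -8) 9 [61.1 61.3 61.5 61.6 62. ]
(-16, -12, 8, 17) 0 
(-45, 45, -38, -30) 1874 [ 34.7  35.4  35.8  36.4 110. ]
(-40, 40, 30, 36) 388 [34.8 35.3 35.8 36.2 37.3]
```

View pics/wf2.png

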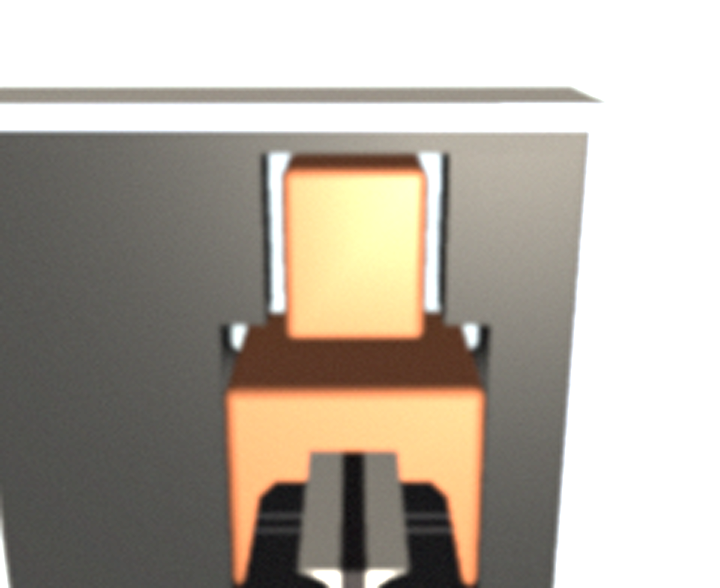

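Pressed home: the nose top reads 39.7 and the block top 61.6, so the underside is about 19.7 and level. Now rise, check it unloaded, and plan the move to the bracket.

>>> {"api": "drive_tool", "payload": {"xyz": [[0,0,-0.3],[0,0,-1],[0,0,-1],[0,0,-1],[0,0,0]], "delta_rot": [[0,0,0],[0,0,0],[0,0,0],[0,0,0],[0,0,0]], "grip": [-1,-1,-1,1,1]}}

```text
time_s: 20.65
position: [659.4, 167.6, 137.5]
orientation: [[0.998, 0.058, 0.004], [0.058, -0.998, 0.001], [0.005, -0.001, -1.0]]
force: [-0.7, -0.4, -0.2]
width: 0.42
```

```bash
python3 fit.py "658.1,166.7,.056" "[(24,44,-8,8),(-45,-25,-15,15),(-16,14,-15,15)]"
python3 - <<'E'
from h import *
np.set_printoptions(legacy='1.25')
z=np.load("wf.npz"); im,d=z["im"],z["d"]; P=pts(d,z); B,R_=im[...,0].astype(int),im[...,2].astype(int)
m=(R_>B+12)&(np.hypot(P[...,0]-658,P[...,1]-167)<65)
for lo in (36,57):
    q=sel(P,d,(0,640,0,400),lo,75,m); print(len(q),q.mean(0).round(1),R(q))
rows(545.5,-133,110,-.21,11)
E
```

```text
t 20.65 pos [659.4 167.6 137.5] F [-0.7 -0.4 -0.2] w 0.42
(24, 44, -8, 8) 545 [38.6 39.3 39.7 40.2 40.9]
(-45, -25, -15, 15) 827 [46.7 47.3 47.7 48.2 48.8]
(-16, 14, -15, 15) 1588 [60.7 61.3 61.8 62.2 63. ]
5507 [659.2 167.2  52.4] (array([656.2, 167.1]), array([106. ,  40.2]), 0.066)
2612 [659.4 167.3  61.6] (array([658.1, 167.1]), array([40. , 38.5]), -1.516)
t 20.7 [658.5 167.2 135.6] rows [[-0.39, 0.89, 0.08], [-0.37, 0.9, 0.08], [-0.35, 0.91, 0.08], [-0.33, 0.91, 0.08], [-0.31, 0.92, 0.08], [-0.28, 0.93, 0.08], [-0.26, 0.94, 0.08], [-0.24, 0.94, 0.08], [-0.22, 0.95, 0.08], [-0.19, 0.95, 0.08], [-0.17, 0.96, 0.08]] turn/row 0.23
```

Wedge is home (47.7 and 61.8 are the expected 48 and 62; about 1 mm from its place). On to the bracket.

>>> {"api": "drive_tool", "payload": {"xyz": [[-0.39,0.89,0],[-0.37,0.9,0],[-0.35,0.91,0.1],[-0.33,0.91,0.1],[-0.31,0.92,0.1]], "delta_rot": [[0,0,0.23],[0,0,0.23],[0,0,0.23],[0,0,0.23],[0,0,0.23]], "grip": [1,1,1,1,1]}}

```text
time_s: 21.32
position: [605.6, 29.5, 124.1]
orientation: [[0.998, -0.064, -0.002], [-0.064, -0.998, -0.0], [-0.002, 0.0, -1.0]]
force: [-0.0, -1.6, 0.2]
width: 1.002
```

>>> {"api": "drive_tool", "payload": {"xyz": [[-0.28,0.93,0.1],[-0.26,0.94,0.1],[-0.24,0.94,0.1],[-0.22,0.95,0.1],[-0.19,0.95,0.1]], "delta_rot": [[0,0,0.23],[0,0,0.23],[0,0,0.23],[0,0,0.23],[0,0,0.23]], "grip": [1,1,1,1,1]}}

```text
time_s: 21.95
position: [554.8, -107.6, 110.2]
orientation: [[0.983, -0.184, -0.0], [-0.184, -0.983, 0.0], [-0.0, -0.0, -1.0]]
force: [-0.3, -0.5, 0.2]
width: 0.999
```

>>> {"api": "drive_tool", "payload": {"xyz": [[-0.17,0.96,0.1],[0,0,0],[0,0,0]], "delta_rot": [[0,0,0.25],[0,0,0],[0,0,0]], "grip": [1,1,1]}}

```text
time_s: 22.32
position: [545.4, -133.3, 107.7]
orientation: [[0.978, -0.208, 0.0], [-0.208, -0.978, 0.0], [0.0, -0.0, -1.0]]
force: [0.1, 0.5, 0.0]
width: 1.0
```

Run:
```python
from h import *
im,d,p=snap("wrist"); np.savez("w6.npz",im=im,d=d,**p); P=pts(d,p)
m=np.hypot(P[...,0]-545.5,P[...,1]+133)<28
q=sel(P,d,(0,640,0,400),34,60,m); print("lug",len(q),q.mean(0).round(1),np.percentile(q[:,2],[5,50,95]).round(1),R(q))
m=(np.hypot(P[...,0]-560,P[...,1]+120)<75); q=sel(P,d,(0,640,0,400),10,20,m); print("L",len(q),np.median(q[:,2]).round(1),R(q))
plan(545.5,-133,-3,-.21)
```

```text
lug 932 [ 546.7 -133.1   41.4] [39.7 41.5 42.7] (array([ 545.4, -132.8]), array([36.1, 13.2]), np.float64(-0.206))
L 5171 15.6 (array([ 567.3, -118.1]), array([124.8,  73.6]), np.float64(-0.262))
at [ 545.6 -132.7  107.7] yaw -0.208 t 22.375 F [-0.2  0.9 -0.4] w 0.999 j7 -1.69 tilt [ 0.0004 -0.0006] -> shift [-0.    0.01  3.69] turn z 0.01
```

>>> {"api": "drive_tool", "payload": {"xyz": [[0,0,0.9],[0,0,0.9],[0,0,0.9],[0,0,0.7],[0,0,0.28]], "delta_rot": [[0,0,0],[0,0,0],[0,0,0],[0,0,0],[0,0,0]], "grip": [1,1,1,1,1]}}

```text
time_s: 23.0
position: [544.9, -132.2, -3.9]
orientation: [[0.978, -0.206, -0.001], [-0.206, -0.979, 0.001], [-0.002, -0.001, -1.0]]
force: [0.2, 0.6, 0.1]
width: 0.999
```

>>> {"api": "drive_tool", "payload": {"xyz": [[0,0,0],[0,0,0],[0,0,0],[0,0,0],[0,0,0]], "delta_rot": [[0,0,0],[0,0,0],[0,0,0],[0,0,0],[0,0,0]], "grip": [-1,-1,-1,-1,-1], "force": 60}}

```text
time_s: 23.62
position: [545.8, -133.4, -2.1]
orientation: [[0.978, -0.208, 0.001], [-0.208, -0.978, -0.0], [0.001, -0.0, -1.0]]
force: [-1.2, 0.7, 6.2]
width: 0.154
```

>>> {"api": "drive_tool", "payload": {"xyz": [[0,0,-0.7],[0,0,-1],[0,0,-1],[0,0,-0.8]], "delta_rot": [[0,0,0],[0,0,0],[0,0,0],[0,0,0]], "grip": [-1,-1,-1,-1]}}

```text
time_s: 24.12
position: [545.0, -133.4, 103.0]
orientation: [[0.978, -0.208, -0.0], [-0.208, -0.978, 0.0], [-0.0, 0.0, -1.0]]
force: [0.2, -0.5, -2.7]
width: 0.149
```

Run:
```python
from h import *
np.set_printoptions(legacy='1.25')
rows(541.9,160.4,105,.056,10)
```

```text
t 24.125 [ 545.  -133.4  103. ] rows [[-0.21, -0.96, -0.01], [-0.19, -0.96, -0.01], [-0.16, -0.97, -0.01], [-0.14, -0.97, -0.01], [-0.11, -0.97, -0.01], [-0.09, -0.98, -0.01], [-0.06, -0.98, -0.01], [-0.03, -0.98, -0.01], [-0.01, -0.98, -0.01], [0.02, -0.98, -0.01]] turn/row -0.25
```

>>> {"api": "drive_tool", "payload": {"xyz": [[-0.21,-0.96,0],[-0.19,-0.96,0],[-0.16,-0.97,0],[-0.14,-0.97,0],[-0.11,-0.97,0]], "delta_rot": [[0,0,-0.25],[0,0,-0.25],[0,0,-0.25],[0,0,-0.25],[0,0,-0.25]], "grip": [-1,-1,-1,-1,-1]}}

```text
time_s: 24.75
position: [543.7, 16.0, 102.0]
orientation: [[0.997, -0.076, -0.0], [-0.076, -0.997, 0.0], [-0.0, -0.0, -1.0]]
force: [1.3, -0.2, -3.3]
width: 0.151
```

>>> {"api": "drive_tool", "payload": {"xyz": [[-0.09,-0.98,0],[-0.06,-0.98,0],[-0.03,-0.98,0],[-0.01,-0.98,0],[0.02,-0.98,0]], "delta_rot": [[0,0,-0.25],[0,0,-0.25],[0,0,-0.25],[0,0,-0.25],[0,0,-0.25]], "grip": [-1,-1,-1,-1,-1]}}

```text
time_s: 25.38
position: [542.6, 162.8, 102.2]
orientation: [[0.999, 0.054, 0.0], [0.054, -0.999, 0.0], [0.0, -0.0, -1.0]]
force: [0.5, -1.0, -3.8]
width: 0.151
```

>>> {"api": "drive_tool", "payload": {"xyz": [[0,0,0],[0,0,0]], "delta_rot": [[0,0,0],[0,0,0]], "grip": [-1,-1]}}

```text
time_s: 25.62
position: [542.6, 160.9, 102.0]
orientation: [[0.999, 0.053, -0.0], [0.053, -0.999, -0.0], [-0.0, 0.0, -1.0]]
force: [-0.2, -0.1, -2.9]
width: 0.151
```

```bash
python3 hold.py b "[(-48,-30),(-22,-10)]" "541.9,160.4,35,.056"
python3 - <<'E'
from h import *
z=np.load("wh.npz"); cv2.imwrite("pics/wh.png",z["im"])
E
```

```text
part in tool frame: n 12608 [ 22.1 -14.  -23.3] (array([ -0.1, -16.9]), array([89.9, 77.2]), 0.001) z [-45.2 -18.8 -17.9 -17.4 -16. ] x [-43.1  44.6]
-48 -30 2461 [-18.3 -20.1 -47.9] [ 18.   19.7 -30. ] (array([ 1. , -1.7]), array([35.9, 35.5]), -0.904)
-22 -10 9778 [-45.  -55.5 -22. ] [ 44.8  14.8 -10.5] (array([ -0.1, -20.3]), array([89.9, 70.2]), -0.0)
at [542.8 160.3 102. ] yaw 0.052 t 25.675 F [-0.2 -0.6 -3.3] w 0.147 j7 -2.01 tilt [-0.0003  0.0005] -> shift [-0.03 -0.01  2.23] turn z -0.04
```

View pics/wh.png

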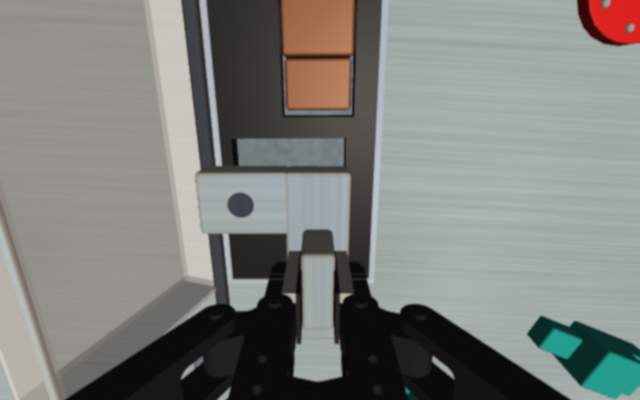

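Bracket held square, its origin at the tool axis (within about 0.2 mm), oriented right for the L cutout at (290,150). Lowering.

>>> {"api": "drive_tool", "payload": {"xyz": [[-0.03,0,0.8],[0,0,0.8],[0,0,0.5],[0,0,0.1],[0,0,0.1]], "delta_rot": [[0,0,-0.04],[0,0,0],[0,0,0],[0,0,0],[0,0,0]], "grip": [-1,-1,-1,-1,-1]}}

```text
time_s: 26.3
position: [542.4, 160.9, 33.8]
orientation: [[0.998, 0.056, 0.001], [0.056, -0.998, 0.0], [0.001, -0.0, -1.0]]
force: [-0.5, 0.2, -2.3]
width: 0.15
```

>>> {"api": "drive_tool", "payload": {"xyz": [[0,0,0.15],[0,0,0.15],[0,0,0.1]], "delta_rot": [[0,0,0],[0,0,0],[0,0,0]], "grip": [-1,-1,-1]}}

```text
time_s: 26.68
position: [543.2, 160.8, 22.4]
orientation: [[0.998, 0.056, 0.003], [0.056, -0.998, 0.0], [0.003, -0.0, -1.0]]
force: [0.2, -0.5, 3.3]
width: 0.15
```

Past the lips. A little further to the floor.

>>> {"api": "drive_tool", "payload": {"xyz": [[0,0,0.1],[0,0,0.05],[0,0,0.03],[0,0,0]], "delta_rot": [[0,0,0],[0,0,0],[0,0,0],[0,0,0]], "grip": [-1,-1,-1,-1]}}

```text
time_s: 27.18
position: [543.1, 160.8, 17.8]
orientation: [[0.998, 0.056, 0.003], [0.056, -0.998, -0.0], [0.003, 0.0, -1.0]]
force: [-2.0, -3.7, 20.4]
width: 0.151
```

```bash
python3 fit.py "541.9,160.4,.056" "[(20,40,-12,12),(20,40,20,50),(-16,16,-5,5),(-40,40,-38,-25)]"
```

```text
t 27.175 pos [543.1 160.8  17.8] F [-2.  -3.7 20.4] w 0.15
(20, 40, -12, 12) 2179 [34.7 35.3 35.7 36.1 36.7]
(20, 40, 20, 50) 2735 [34.8 35.4 35.8 36.2 36.8]
(-16, 16, -5, 5) 1664 [60.8 61.3 61.7 62.1 62.7]
(-40, 40, -38, -25) 3266 [34.7 35.3 35.7 36.2 38.2]
```

>>> {"api": "drive_tool", "payload": {"xyz": [[0,0,-0.08],[0,0,0],[0,0,0],[0,0,-0.5],[0,0,-1]], "delta_rot": [[0,0,0],[0,0,0],[0,0,0],[0,0,0],[0,0,0]], "grip": [-0.4,-0.1,0,0,0]}}

```text
time_s: 27.85
position: [540.9, 160.7, 63.4]
orientation: [[0.998, 0.057, -0.002], [0.057, -0.998, -0.0], [-0.002, 0.0, -1.0]]
force: [0.0, 0.4, 1.1]
width: 0.5
```

>>> {"api": "drive_tool", "payload": {"xyz": [[0,0,-1],[0,0,-1],[0.8,0,-1],[1,0,-1],[0,0,0]], "delta_rot": [[0,0,0],[0,0,0],[0,0,0],[0,0,0],[0,0,0]], "grip": [0,0,-1,-1,-1]}}

```text
time_s: 28.48
position: [598.3, 164.2, 186.4]
orientation: [[0.998, 0.056, 0.005], [0.056, -0.998, 0.002], [0.005, -0.002, -1.0]]
force: [0.4, -0.7, -0.8]
width: 0.0
```

```bash
python3 fit.py "541.9,160.4,.056" "[(20,40,-12,12),(-40,-25,-12,12),(20,40,20,50),(-16,16,-5,5)]";python3 fit.py "658.1,166.7,.056" "[(24,44,-8,8),(-45,-25,-15,15),(-16,14,-15,15)]"
python3 - <<'E'
from h import *
z=np.load("wf.npz"); im,d=z["im"],z["d"]; P=pts(d,z)
m=np.hypot(P[...,0]-542,P[...,1]-160)<25
q=sel(P,d,(0,640,0,400),52,75,m); print("lug",len(q),q.mean(0).round(1),R(q))
m=np.hypot(P[...,0]-658,P[...,1]-167)<35
q=sel(P,d,(0,640,0,400),57,75,m); print("block",len(q),q.mean(0).round(1),R(q))
cv2.imwrite("pics/wf5.png",im)
plan(450,300,200,.056)
E
python3 lid.py
```

```text
t 28.475 pos [598.3 164.2 186.4] F [ 0.4 -0.7 -0.8] w 0.0
(20, 40, -12, 12) 456 [34.5 35.2 35.7 36.2 36.9]
(-40, -25, -12, 12) 0 
(20, 40, 20, 50) 595 [34.7 35.3 35.8 36.3 37. ]
(-16, 16, -5, 5) 242 [60.8 61.3 61.8 62.3 62.9]
t 28.525 pos [596.5 164.2 184.6] F [-0.8 -0.4 -0.2] w 0.0
(24, 44, -8, 8) 473 [38.5 39.2 39.7 40.2 40.9]
(-45, -25, -15, 15) 754 [46.7 47.3 47.8 48.2 48.9]
(-16, 14, -15, 15) 1396 [60.6 61.3 61.7 62.2 62.8]
lug 471 [548.1 161.3  61.1] (array([546.5, 161.2]), array([28.8, 13.1]), np.float64(0.058))
block 2325 [658.7 167.1  61.6] (array([658.1, 167.2]), array([40. , 37.4]), np.float64(-1.515))
at [595.3 164.1 183.4] yaw 0.057 t 28.575 F [ 0.   0.3 -0.7] w 0.002 j7 -1.98 tilt [-0.0003 -0.0004] -> shift [-4.58 -4.8  -0.55] turn z 0.01
lid pts 6819 y [-101.  -45.   31.] z [619. 647.]
knob top 0 
at [594.7 164.  182.7] yaw 0.057 t 28.625 F [-1.1 -0.  -0.1] w -0.001 j7 -1.98 tilt [-0.0013  0.0001] -> shift [ 0.05  2.14 -0.84] turn z 0
```

View pics/wf5.png

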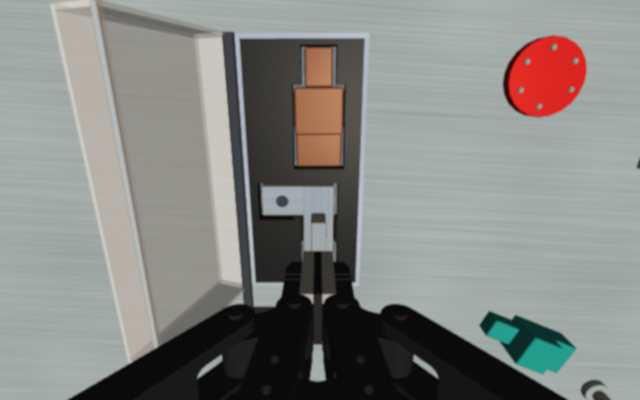

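Both parts sit home: wedge tops read 39.7/47.8/61.7, bracket tops 35.7/61.8. In the picture the wedge is at (318,110) and the bracket at (300,205), with thin even gaps. Now go to the +y side of the knob to shut the lid.

>>> {"api": "drive_tool", "payload": {"xyz": [[-0.87,-0.6,-0.2],[-0.87,-0.8,-0.2],[-0.87,-0.8,0],[-0.87,-0.8,0],[-0.87,-0.8,0]], "delta_rot": [[0,0,0],[0,0,0],[0,0,0],[0,0,0],[0,0,0]], "grip": [-1,-1,-1,-1,-1]}}

```text
time_s: 29.25
position: [456.8, 270.4, 194.4]
orientation: [[0.998, 0.057, -0.001], [0.057, -0.998, -0.001], [-0.001, 0.001, -1.0]]
force: [-0.3, 0.6, 0.8]
width: 0.003
```

>>> {"api": "drive_tool", "payload": {"xyz": [[-0.87,-0.8,0],[-0.87,-0.9,0],[0,0,0],[0,0,0]], "delta_rot": [[0,0,0],[0,0,0],[0,0,0],[0,0,0]], "grip": [-1,-1,-1,-1]}}

```text
time_s: 29.75
position: [403.8, 317.3, 194.7]
orientation: [[0.998, 0.057, -0.0], [0.057, -0.998, -0.001], [-0.0, 0.001, -1.0]]
force: [0.8, -0.3, -0.1]
width: 0.001
```

Run:
```python
from h import *
plan(406,322,88,.056)
for n in("scene","wrist"):
    im,d,p=snap(n); P=pts(d,p); m=(abs(P[...,0]-408)<22)&(abs(P[...,1]-270)<35)
    q=sel(P,d,(0,640,0,400),112,143,m); print(n,len(q),q.mean(0).round(1) if len(q) else "",q.min(0).round(),q.max(0).round())
```

```text
at [403.8 317.3 194.7] yaw 0.057 t 29.75 F [ 0.8 -0.3 -0.1] w 0.001 j7 -2.33 tilt [-0.0004  0.0011] -> shift [ 0.08 -0.15  3.56] turn z 0.01
scene 72 [414.  268.5 127.8] [399. 259. 112.] [427. 284. 139.]
wrist 1186 [410.8 278.1 134.7] [395. 264. 121.] [422. 291. 141.]
```

>>> {"api": "drive_tool", "payload": {"xyz": [[0.08,-0.2,0.8],[0,0,0.9],[0,0,0.9],[0,0,0.9],[0,0,0]], "delta_rot": [[0,0,0],[0,0,0],[0,0,0],[0,0,0],[0,0,0]], "grip": [-1,-1,-1,-1,-1]}}

```text
time_s: 30.48
position: [405.4, 322.6, 88.4]
orientation: [[0.998, 0.055, -0.004], [0.055, -0.998, -0.002], [-0.004, 0.002, -1.0]]
force: [-0.6, -0.1, 0.1]
width: 0.002
```

>>> {"api": "drive_tool", "payload": {"xyz": [[0,0.4,0],[0,0.4,0],[0,0.3,0]], "delta_rot": [[0,0,0],[0,0,0],[0,0,0]], "grip": [-1,-1,-1]}}

```text
time_s: 30.85
position: [409.7, 294.8, 93.6]
orientation: [[0.998, 0.058, 0.006], [0.058, -0.998, 0.007], [0.006, -0.007, -1.0]]
force: [0.3, 11.0, 9.2]
width: 0.001
```

>>> {"api": "drive_tool", "payload": {"xyz": [[0,0.4,0],[0,0.4,0],[0,0.4,0],[0,0.4,0]], "delta_rot": [[0,0,0],[0,0,0],[0,0,0],[0,0,0]], "grip": [-1,-1,-1,-1]}}

```text
time_s: 31.35
position: [411.1, 242.6, 90.8]
orientation: [[0.998, 0.056, 0.001], [0.056, -0.998, 0.0], [0.001, -0.0, -1.0]]
force: [0.3, 1.9, 1.8]
width: -0.002
```

>>> {"api": "drive_tool", "payload": {"xyz": [[0,0.4,0],[0,0.4,0],[0,0.3,0],[0,0.15,0]], "delta_rot": [[0,0,0],[0,0,0],[0,0,0],[0,0,0]], "grip": [-1,-1,-1,-1]}}

```text
time_s: 31.85
position: [412.5, 205.1, 90.0]
orientation: [[0.998, 0.056, -0.001], [0.056, -0.998, -0.001], [-0.001, 0.0, -1.0]]
force: [0.7, 1.1, -1.2]
width: 0.001
```

>>> {"api": "drive_tool", "payload": {"xyz": [[0,0.15,0],[0,0.1,0],[0,0,0]], "delta_rot": [[0,0,0],[0,0,0],[0,0,0]], "grip": [-1,-1,-1]}}

```text
time_s: 32.22
position: [412.6, 204.0, 90.4]
orientation: [[0.998, 0.061, 0.001], [0.06, -0.998, 0.007], [0.001, -0.007, -1.0]]
force: [0.3, 21.1, -10.4]
width: -0.003
```

At the stop. Retreat and verify.

>>> {"api": "drive_tool", "payload": {"xyz": [[0,-0.6,0],[0,-0.6,0],[0,0,-1],[0,0,-1],[0,0,-1]], "delta_rot": [[0,0,0],[0,0,0],[0,0,0],[0,0,0],[0,0,0]], "grip": [-1,-1,-1,-1,-1]}}

```text
time_s: 32.85
position: [411.0, 234.4, 181.1]
orientation: [[0.998, 0.057, -0.0], [0.057, -0.998, -0.0], [-0.0, 0.0, -1.0]]
force: [-0.1, 0.0, -0.5]
width: 0.002
```

>>> {"api": "drive_tool", "payload": {"xyz": [[0,-0.6,-1],[0,-1,0],[0,-1,0],[0,0,0],[0,0,0]], "delta_rot": [[0,0,0],[0,0,0],[0,0,0],[0,0,0],[0,0,0]], "grip": [-1,-1,-1,-1,-1]}}

```text
time_s: 33.48
position: [406.8, 311.6, 210.0]
orientation: [[0.998, 0.056, -0.001], [0.056, -0.998, -0.001], [-0.001, 0.001, -1.0]]
force: [-0.5, -0.4, -0.3]
width: 0.001
```

```bash
python3 lid.py
python3 - <<'E'
from h import *
a=np.load("topl.npz"); P=pts(a["d"],a); q=sel(P,a["d"],(185,255,140,245),60,90); print("lid shut: ",len(q),np.percentile(q[:,2],[5,50,95]).round(1),R(q))
c=.057; L=(q[:,:2]-[598,178])@np.array([[np.cos(c),-np.sin(c)],[np.sin(c),np.cos(c)]]); print("z slope across y:",np.polyfit(L[:,1],q[:,2],1).round(3))
im,d,p=snap("scene"); S=pts(d,p); m=(abs(S[...,0]-414)<20)&(abs(S[...,1]-180)<30)
q=sel(S,d,(0,640,0,400),112,143,m); print("knob",len(q),q.mean(0).round(1)); cv2.imwrite("pics/end.png",im)
b=np.load("scene0.npz")["im"]; df=cv2.absdiff(b,im).max(-1)>45; n,l,s,ce=cv2.connectedComponentsWithStats(df.astype(np.uint8)); print([(x[:4].tolist(),x[4]) for x in s[1:] if x[4]>40])
E
```

```text
lid pts 3297 y [-60.   0.  60.] z [73. 78.]
knob top 40 [412.7 176.5 137.7]
at [407.  311.3 210. ] yaw 0.056 t 33.525 F [ 0.3 -0.2  0.6] w -0.003 j7 -2.31 tilt [-0.0003  0.0008] -> shift [6.03 7.39 0.07] turn z 0
lid shut:  3624 [68.7 72.7 76.2] (array([598.3, 178.6]), array([241.6, 122.3]), np.float64(0.059))
z slope across y: [6.0000e-03 7.2568e+01]
knob 71 [420.2 170.1 128.9]
[([232, 0, 18, 4], np.int32(53)), ([433, 0, 35, 32], np.int32(897)), ([236, 10, 20, 22], np.int32(289)), ([285, 10, 10, 15], np.int32(89)), ([418, 36, 40, 61], np.int32(1262)), ([93, 120, 8, 8], np.int32(43)), ([50, 129, 12, 13], np.int32(94)), ([215, 215, 40, 22], np.int32(643)), ([312, 220, 8, 11], np.int32(43)), ([314, 235, 26, 7], np.int32(75))]
```

View pics/end.png

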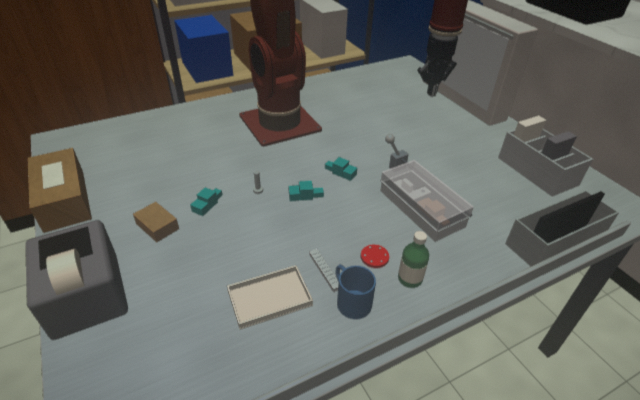

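The lid at (427,197) is shut with both parts under it. The knob is back at its start (170.1 vs 169.9), lid height and shape are identical to the start, and nothing else has changed. Handing in.

```bash
python3 -c "
from workcell import env
print(env.close_job())"
```

```text
the job is handed in; nothing more can be done
None
```

I raised the lid with the lever, pressed the copper wedge and the bracket home in the foam, pushed the lever back, and handed the job in at about 33.6 s. No verdict was reported.

**Last checks:**
- **Parts before shutting:** both were level and at the right height. Wedge tops read 39.7/47.8/61.7 mm (expected 40/48/62); bracket tops read 35.7/61.8 mm (expected 36/62). The wedge was about 1 mm from its place. I placed the bracket about 1 mm from its place but did not re-measure its position cleanly after release.
- **Lid:** it lies flat at 72.7 mm with a slope of 0.006, the same as at the start. The knob is back at its start position to within about 0.2 mm.
- **Bystanders:** an image comparison with the start shows changes only at the arm, the wedge's old place and the bracket's old place.

**What went wrong or disagreed:**
- **Fingertip height:** the real fingertips stand about 22–25 mm above the reported TCP height when shut. Because of this my first push rode onto the top of the ball: the wrist saw roughly 107 N (limit 120 N) before I backed off. I measured the offset with two cameras and used it from then on.
- **Wedge:** it stopped about 2 mm high while held in the gripper. I released it and pressed it home with shut fingers at about 49 N; this and the first knob push were finger contacts above 40 N, which I took as outside the limit on the arm and gripper body.

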